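Dress the counter: unstack the half-heart praline boxes into their trays

TASK

The half-heart praline boxes for the counter display have come up from the store in one stack: a large and a small one, each as a left and a right half. Take the stack apart and set each box, lid up, in the one wooden tray cut for its size and hand, so that it lies flat on the floor of the recess. Keep the boxes level on the way so that the pralines do not tumble, and leave the tin and the ribbon roll where they are.

Things in the scene. Friction and masses are not known exactly. Their poses are not given: they have to be found in the camera images.
- large_left: Loose large white card half-heart box, kraft lid; 66 mm across, 109 long, 36 high. Starts lowest in the stack. From above, point towards you, it is a heart's left half: straight side at -y, bulge at +y. Origin: on the underside at the widest place, 33 mm to either side, 34 to the round end (+x), 76 to the point (-x). Grip across y there, fingertips 10 mm above the underside.
- large_right: Loose large white card half-heart box, kraft lid; 66 mm across, 109 long, 36 high. Starts second from below in the stack. From above, point towards you, it is a heart's right half: straight side at +y, bulge at -y. Origin: on the underside at the widest place, 33 mm to either side, 34 to the round end (+x), 76 to the point (-x). Grip across y there, fingertips 10 mm above the underside.
- small_left: Loose small white card half-heart box, kraft lid; 44 mm across, 71 long, 32 high. Starts third from below in the stack. From above, point towards you, it is a heart's left half: straight side at -y, bulge at +y. Origin: on the underside at the widest place, 22 mm to either side, 22 to the round end (+x), 49 to the point (-x). Grip across y there, fingertips 10 mm above the underside.
- small_right: Loose small white card half-heart box, kraft lid; 44 mm across, 71 long, 32 high. Starts on top. From above, point towards you, it is a heart's right half: straight side at +y, bulge at -y. Origin: on the underside at the widest place, 22 mm to either side, 22 to the round end (+x), 49 to the point (-x). Grip across y there, fingertips 10 mm above the underside.
- tray_large_left: Fixed wooden tray, 102 x 145 mm, rim 11 mm high, with a recess shaped as the large left half-heart: 6 mm play all round (9 at the bevelled mouth), 7 mm deep, floor 4 mm above the table. Axes as the box's: +x to the round end, straight side at -y. Origin on the table: a centred box has this x, y and yaw, its underside 4 mm higher.
- tray_large_right: Fixed wooden tray, 102 x 145 mm, rim 11 mm high, with a recess shaped as the large right half-heart: 6 mm play all round (9 at the bevelled mouth), 7 mm deep, floor 4 mm above the table. Axes as the box's: +x to the round end, straight side at +y. Origin on the table: a centred box has this x, y and yaw, its underside 4 mm higher.
- tray_small_left: Fixed wooden tray, 80 x 107 mm, rim 11 mm high, with a recess shaped as the small left half-heart: 6 mm play all round (9 at the bevelled mouth), 7 mm deep, floor 4 mm above the table. Axes as the box's: +x to the round end, straight side at -y. Origin on the table: a centred box has this x, y and yaw, its underside 4 mm higher.
- tray_small_right: Fixed wooden tray, 80 x 107 mm, rim 11 mm high, with a recess shaped as the small right half-heart: 6 mm play all round (9 at the bevelled mouth), 7 mm deep, floor 4 mm above the table. Axes as the box's: +x to the round end, straight side at +y. Origin on the table: a centred box has this x, y and yaw, its underside 4 mm higher.
- tin: Bystander, loose: round red-lidded pastille tin, 63 mm across, 27 mm high; origin: centre of its underside. It stays where it is.
- ribbon: Bystander, loose: red ribbon roll standing on its flange, about 62 mm across (76 mm with the ribbon's tail), 38 mm high; origin: under its middle. It stays where it is.
Not all that is in view belongs to the job. Leave any green look-alike of the small_right alone.

How it is judged:
By the outcome, as a careful person would: the job done as asked, in the order asked, and still so for the second after the job is handed in, with the robot touching nothing.
It also fails if it takes over 118 s, if anything falls off the work surface, if the arm or the gripper's body presses on something with over 40 N, if the wrist force passes 120 N, or if a joint passes its speed limit or range.

ROBOT

A 6-joint arm with a two-finger parallel gripper is mounted at the origin on a cart in front of the work surface, level with it; the furniture and walls round the work are solid. World frame = base frame: x ahead of the robot, y to its left, z up, the work surface at z = 0. Lengths are in m, angles in rad, forces in N, time in s.
With the tool pointing down it reaches from about 0.35 to 0.975 m from the base axis. Payload 4.9 kg.
Tool frame: the origin (TCP) lies at the very end of the fingers, on their centre line; the grasp point (between the pads) lies 19 mm behind it; x points along the fingers, z is the direction in which the jaws open and shut, and the axes are right-handed (so a half turn about x gives the same grasp; the last joint's range is limited). The gripper opens to 85 mm and grips with 20 to 120 N. Pads are 22 mm wide; open, the fingers measure 114 mm over their backs; the gripper's body (76 mm by 85 mm) begins 54 mm behind the grasp point. The pads swing forward as they close: fully open they stand 13 mm farther back than shut.
Start: joints at [-1.265, 0.053, 1.613, -0, 1.476, -0.119], TCP at [0.258, -0.569, 0.231] pointing down, gripper open.
Joint ranges: [-3.01, 3.01], [-1.01, 2.22], [0.06, 2.58], [-1.02, 4.17], [0.09, 2.62], [-3.14, 3.14]. Speed limits (rad/s): [2.57, 2.57, 3.14, 3.14, 3.14, 3.14].

INTERFACE

Orientations are given as a unit quaternion [w, x, y, z].
In Python, from plant import manip, viewer gives the robot as it stands.
- The arm moves only by the shell command python3 -m inch 'ROWS'. ROWS is JSON, a list of rows, each an object with "fingers": the opening, from -1 (shut) to 1 (fully open), so that 0 is half open; "delta_pos": the shift along the tool's x, y, z in cm, a list of three; "twist": the turn, a rotation vector about the tool's x, y, z in degrees, a list of three. A call has 1 to 5 rows; each row shifts and turns the commanded pose from where the row before left it, along the tool's axes as they then stand; what a row does not reach is not made up. A row lasts 1/8 s, in which the tool goes at most 62.5 mm and 10.7 degrees, less where a joint would pass 70% of its speed; a pose out of reach is approached as far as the arm can. A call is refused whole if a number of a shift passes 6.25 or a number of a turn 10.7, either way. A call with a gripper value outside its range is refused whole. The fingers move at their own pace and stop on an object; the grip force is fixed at half the most. Time passes only in rows, so rows that do not move let the fingers close. It gives the time, the measured TCP pose, the force and the opening at its end, in the units of the state.
- manip.state(): the state, without advancing time (a new reading comes with each control period).
- viewer.grab_frame(name): name is "scene" or "side" or "wrist"; returns a dict with "pixels" (400x640x3 uint8, blue, green, red), "range_z" (400x640 float32, m along the optical axis (not along the pixel's ray), 0 where there is no reading), "K" (3x3 intrinsics, pixels), "pose" (4x4, takes a point from camera to world coordinates). Camera axes: x right, y down, z forward; pixel columns grow to the right and rows downward; lengths in m; the calibration is good to about 2 mm. The wrist camera is an equidistant fisheye: a pixel r from the principal point sees the ray r / f radians off the axis. A picture is of the moment at which its call begins.
- manip.job_done(): hands the job in, once; it reports no verdict.
The state is a dict: "time": time; "joint_pos": joint angles; "joint_vel": joint speeds; "joint_efforts": joint torques, N m; "tool_pos": TCP position; "tool_rot": TCP orientation; "contact_force": force on the tool from outside, world axes, zero at the start; "ft_torque": the same for the moment, N m; "gripper_width": opening from 0.0 (shut) to 1.0 (fully open).
Only numpy, scipy, OpenCV 4.12 (cv2) and the standard library are available. Lean on these libraries where they do the work, as an engineer would, in place of code of your own. Each camera call takes 0.05 s, during which the arm holds its last target.

## Working session

There is one attempt and no reset: what is moved stays moved. The work goes in short steps, Python scripts to look and compute and a shell command to move; the robot and the scene stay as the last step left them, time stands still between calls to the robot, and variables do not carry over. Pictures are saved under pics/ and viewed, and the job is handed in when it is done.

```bash
ls; mkdir -p pics; cat > h.py <<'E'
import numpy as np, cv2
from plant import manip, viewer
def grab(n,fn=None):
    f=viewer.grab_frame(n)
    if fn: cv2.imwrite('pics/'+fn,f['pixels'])
    np.savez('last_%s.npz'%n,**{k:f[k] for k in('pixels','range_z','K','pose')})
    return f
def cloud(f):
    z=f['range_z'];K=f['K'];v,u=np.mgrid[:z.shape[0],:z.shape[1]]
    P=np.stack([(u-K[0,2])/K[0,0]*z,(v-K[1,2])/K[1,1]*z,z],-1)
    W=P@f['pose'][:3,:3].T+f['pose'][:3,3]
    W[z==0]=np.nan
    return W
E
python3 - <<'E'
from h import *
print(manip.state())
for n in('scene','side','wrist'):
    f=grab(n,n+'0.png');print(n,f['K'],f['pose'].round(3))
E
```

```text
pics
{'time': 0.0, 'joint_pos': array([-1.26499436e+00,  5.33871339e-02,  1.61430562e+00, -2.52446338e-05,
        1.47598364e+00, -1.18971702e-01]), 'joint_vel': array([-0.00092116,  0.00037362,  0.00071357, -0.00102418, -0.00139557,
        0.0022345 ]), 'joint_efforts': array([-7.40398336e-04, -3.93680727e+01, -3.70175135e+01, -1.03973409e-04,
        7.09867571e-03,  2.81515935e-05]), 'tool_pos': array([ 0.25739228, -0.56885312,  0.2300373 ]), 'tool_rot': array([ 0.59358935,  0.38383074,  0.5947352 , -0.38290428]), 'contact_force': array([-0.37802259, -0.42537548,  0.19991712]), 'ft_torque': array([6.11712821e-02, 4.61328386e-02, 4.06663270e-05]), 'gripper_width': 0.9974054087261677}
scene [[463.74702786   0.         313.57293317]
 [  0.         463.74702786 204.56364903]
 [  0.           0.           1.        ]] [[ 0.666  0.622 -0.411  1.106]
 [ 0.746 -0.557  0.365 -0.456]
 [-0.002 -0.55  -0.835  1.209]
 [ 0.     0.     0.     1.   ]]
side [[373.39037422   0.         318.99444334]
 [  0.         373.39037422 194.86655486]
 [  0.           0.           1.        ]] [[ 0.846  0.391 -0.363  0.9  ]
 [ 0.534 -0.642  0.551 -0.504]
 [-0.017 -0.66  -0.751  0.818]
 [ 0.     0.     0.     1.   ]]
wrist [[309.70691629   0.         316.84941729]
 [  0.         309.70691629 195.46735909]
 [  0.           0.           1.        ]] [[ 0.413 -0.873 -0.26   0.323]
 [-0.911 -0.396 -0.115 -0.539]
 [-0.003  0.284 -0.959  0.373]
 [ 0.     0.     0.     1.   ]]
```

View pics/scene0.png

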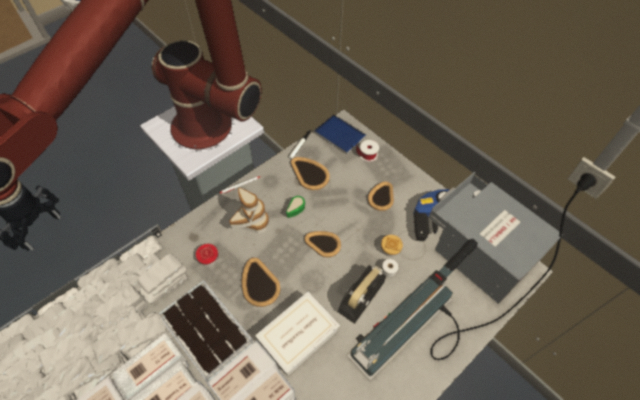

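View pics/side0.png

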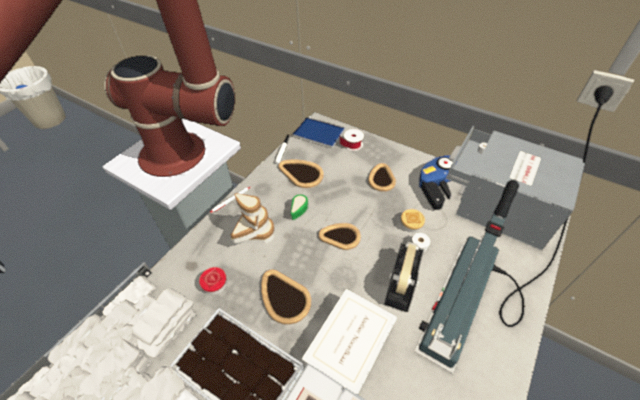

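View pics/wrist0.png

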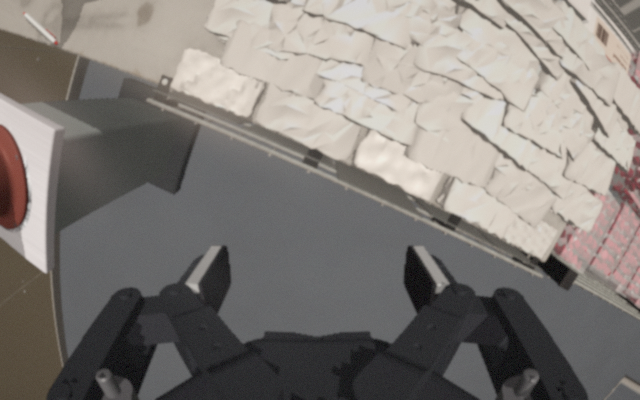

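The tin is red at (206,253), the ribbon at (368,150) and the stack at about (250,210). There are four trays, and the green decoy is at (293,206). Next I'll build a top-down view.

```bash
cat >> h.py <<'E'
def ortho(fs,x0,x1,y0,y1,res=0.001,zmin=-0.02,zmax=0.25):
    # image: rows = x decreasing downward (x up), cols = y decreasing to right
    H=int((x1-x0)/res);W=int((y1-y0)/res)
    im=np.zeros((H,W,3),np.uint8);hz=np.full((H,W),-1.,np.float32)
    for f in fs:
        s=4
        pix=cv2.resize(f['pixels'],None,fx=s,fy=s,interpolation=cv2.INTER_LINEAR)
        C=cloud(f).astype(np.float32)
        C=cv2.resize(C,None,fx=s,fy=s,interpolation=cv2.INTER_NEAREST) if False else cv2.resize(C,None,fx=s,fy=s,interpolation=cv2.INTER_LINEAR)
        P=C.reshape(-1,3);c=pix.reshape(-1,3)
        m=np.isfinite(P).all(1)&(P[:,2]>zmin)&(P[:,2]<zmax);P=P[m];c=c[m]
        r=((x1-P[:,0])/res).astype(int);q=((y1-P[:,1])/res).astype(int)
        m=(r>=0)&(r<H)&(q>=0)&(q<W);r,q,P,c=r[m],q[m],P[m],c[m]
        o=np.argsort(P[:,2]);r,q,P,c=r[o],q[o],P[o],c[o]
        up=P[:,2]>hz[r,q]
        im[r[up],q[up]]=c[up];hz[r[up],q[up]]=P[up,2]
    return im,hz
def load(n):
    d=np.load('last_%s.npz'%n);return {k:d[k] for k in d}
E
python3 - <<'E'
from h import *
for n in('scene','side'):
    f=load(n);C=cloud(f)
    for (u,v) in ([(206,253),(368,150),(250,197),(293,206),(310,172),(381,195),(322,243),(259,282)] if n=='scene' else [(212,279),(351,138),(247,201),(299,207),(300,173),(381,178),(340,236),(286,297)]):
        print(n,u,v,C[v,u].round(3))
    im,hz=ortho([f],0.1,0.8,-0.45,0.35)
    cv2.imwrite('pics/o_%s.png'%n,im[::1,::1][:600])
    print(im.shape)
E
```

```text
scene 206 253 [ 0.442 -0.278  0.026]
scene 368 150 [0.49 0.33 0.04]
scene 250 197 [ 0.442 -0.104  0.14 ]
scene 293 206 [0.489 0.008 0.033]
scene 310 172 [0.411 0.146 0.006]
scene 381 195 [0.628 0.252 0.006]
scene 322 243 [ 0.63  -0.002  0.005]
scene 259 282 [ 0.606 -0.217  0.008]
(700, 800, 3)
side 212 279 [ 0.442 -0.279  0.026]
side 351 138 [0.482 0.326 0.039]
side 247 201 [ 0.433 -0.11   0.136]
side 299 207 [0.497 0.008 0.031]
side 300 173 [0.41  0.138 0.005]
side 381 178 [0.63  0.248 0.004]
side 340 236 [ 0.632 -0.001  0.006]
side 286 297 [ 0.612 -0.217  0.007]
(700, 800, 3)
```

```bash
python3 - <<'E'
from h import *
im,hz=ortho([load('scene'),load('side')],0.30,0.72,-0.35,0.37)
im=cv2.resize(im,(720,420))
for k in range(0,720,50): cv2.putText(im,"%.2f"%(0.37-k/1000),(k,10),0,0.3,(0,255,255));cv2.line(im,(k,0),(k,4),(0,255,0))
for k in range(20,420,50): cv2.putText(im,"%.2f"%(0.72-k/1000),(0,k),0,0.3,(0,255,255))
cv2.imwrite('pics/o1.png',im)
# stack crops
f=load('scene')['pixels'][150:270,200:330];cv2.imwrite('pics/c1.png',cv2.resize(f,None,fx=5,fy=5,interpolation=2))
f=load('side')['pixels'][170:270,190:330];cv2.imwrite('pics/c2.png',cv2.resize(f,None,fx=5,fy=5,interpolation=2))
E
```

```text
(no output)
```

View pics/o1.png

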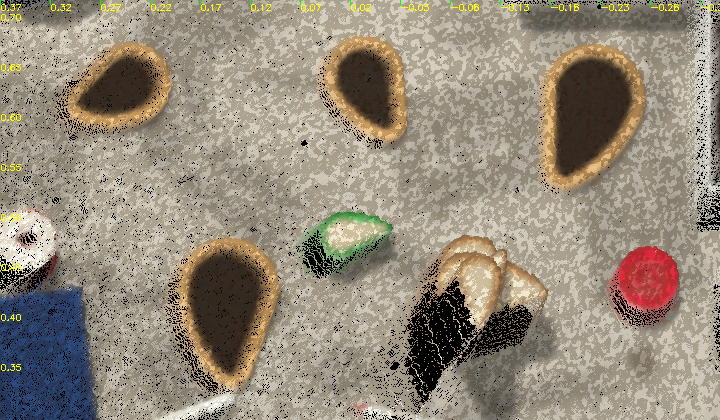

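View pics/c1.png

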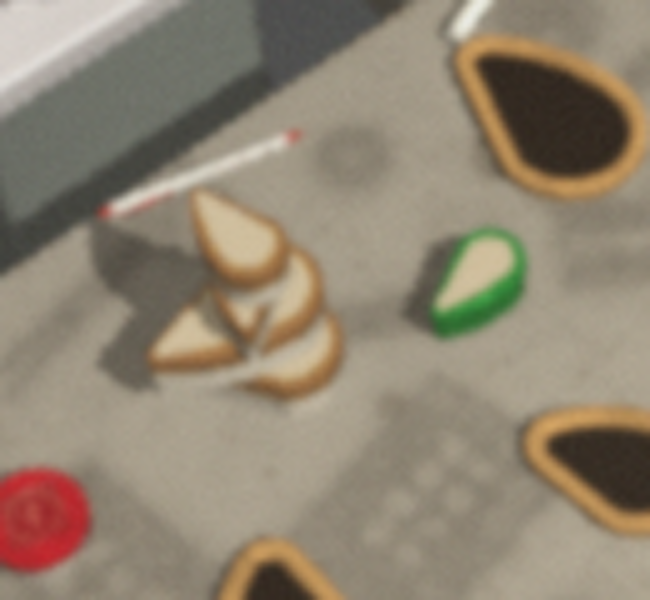

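View pics/c2.png

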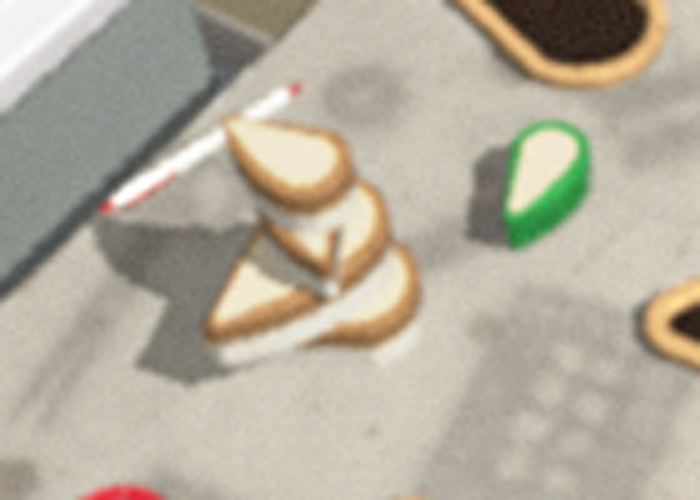

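```bash
cat >> h.py <<'E'
from scipy.optimize import minimize
from scipy.spatial import ConvexHull
def model(size,hand,off,rp=6.0):
    # hull polygon in mm; left: straight at -y
    w,xp=(33,76) if size=='L' else (22,49)
    xr=34 if size=='L' else 22
    t=np.linspace(0,2*np.pi,120,endpoint=False)
    c=np.c_[np.cos(t),np.sin(t)]
    pts=np.r_[c*(w+off)+[xr-w,0], c*(rp+off)+[-xp+rp,-w+rp]]
    p=pts[ConvexHull(pts).vertices]
    if hand=='R': p=p*[1,-1]
    return p
def rect_plane(f,z,x0,x1,y0,y1,res=0.0005):
    """rectified pixels onto plane z (rows x descending, cols y descending); supports fisheye"""
    H=int(round((x1-x0)/res));W=int(round((y1-y0)/res))
    r,c=np.mgrid[:H,:W]
    P=np.stack([x1-(r+.5)*res,y1-(c+.5)*res,np.full(r.shape,z)],-1)
    T=np.linalg.inv(f['pose']);Q=P@T[:3,:3].T+T[:3,3]
    K=f['K']
    if f.get('fish'):
        rho=np.hypot(Q[...,0],Q[...,1]);th=np.arctan2(rho,Q[...,2]);s=th/np.maximum(rho,1e-9)
        u=K[0,0]*Q[...,0]*s+K[0,2];v=K[1,1]*Q[...,1]*s+K[1,2]
    else:
        u=K[0,0]*Q[...,0]/Q[...,2]+K[0,2];v=K[1,1]*Q[...,1]/Q[...,2]+K[1,2]
    return cv2.remap(f['pixels'],u.astype(np.float32),v.astype(np.float32),cv2.INTER_LINEAR)
def fit(mask,x1,y1,res,size,hand,off,init,rp=6.0,free_off=True):
    """init x,y,yaw (m,rad). returns best, iou"""
    def poly(p):
        m=model(size,hand,p[3] if free_off else off,rp)/1000
        c,s=np.cos(p[2]),np.sin(p[2])
        X=p[0]+c*m[:,0]-s*m[:,1];Y=p[1]+s*m[:,0]+c*m[:,1]
        return np.c_[(y1-Y)/res-.5,(x1-X)/res-.5]
    def cost(p):
        im=np.zeros(mask.shape,np.uint8)
        cv2.fillPoly(im,[np.round(poly(p)*16).astype(np.int32)],1,shift=4)
        return 1-(im&mask).sum()/max(1,(im|mask).sum())
    best=None
    for a in init[2]:
        p0=np.array([init[0],init[1],a,off])
        S=np.tile(p0,(5,1));S[1,0]+=.01;S[2,1]+=.01;S[3,2]+=.2;S[4,3]+=3
        r=minimize(cost,p0,method='Nelder-Mead',options=dict(initial_simplex=S,xatol=1e-5,fatol=1e-5,maxiter=400))
        if best is None or r.fun<best.fun: best=r
    return best.x,1-best.fun,poly(best.x)
E
cat > trays.py <<'E'
from h import *
import sys
T=dict(A=(0.41,0.145),B=(0.63,0.25),C=(0.63,0.0),D=(0.61,-0.215))
def run(f,name,z=0.0075,res=0.001):
    vis=[]
    for k,(x,y) in T.items():
        x0,x1,y0,y1=x-.1,x+.1,y-.1,y+.1
        im=rect_plane(f,z,x0,x1,y0,y1,res)
        g=im.max(2);m=(g<75).astype(np.uint8)
        n,l,s,c=cv2.connectedComponentsWithStats(m)
        i=l[80:120,80:120].ravel();i=np.bincount(i[i>0]).argmax()
        m=(l==i).astype(np.uint8);m=cv2.morphologyEx(m,3,np.ones((5,5)))
        cx,cy=c[i];size='L' if m.sum()*res*res>3.8e-3 else 'S'
        X,Y=x1-cy*res,y1-cx*res
        for h in 'LR':
            p,s_,po=fit(m,x1,y1,res,size,h,5,(X,Y,np.arange(-3,3.2,.6)))
            print(name,k,size,h,'x %.4f y %.4f yaw %.1f off %.1f iou %.3f'%(p[0],p[1],np.degrees(p[2]),p[3],s_),m.sum())
            cv2.polylines(im,[np.round(po*16).astype(np.int32)],True,(0,255,0) if h=='L' else (255,0,255),1,shift=4)
        vis.append(im)
    cv2.imwrite('pics/tr_%s.png'%name,cv2.resize(np.hstack(vis),(800,200)))
if __name__=='__main__':
    for n in('scene','side'): run(load(n),n)
E
python3 trays.py; python3 - <<'E'
from scipy.spatial.transform import Rotation as R
q=[ 0.59358935,  0.38383074,  0.5947352 , -0.38290428]
print(R.from_quat(q[1:]+q[:1]).as_matrix().round(3))
E
```

```text
scene A L L x 0.4288 y 0.1442 yaw -20.5 off 1.7 iou 0.949 5517
scene A L R x 0.4292 y 0.1435 yaw 21.1 off 1.6 iou 0.949 5517
scene B S L x 0.6372 y 0.2415 yaw -85.2 off 1.9 iou 0.941 2600
scene B S R x 0.6372 y 0.2414 yaw -44.0 off 2.2 iou 0.939 2600
scene C S L x 0.6441 y 0.0072 yaw 5.2 off 1.6 iou 0.965 2585
scene C S R x 0.6441 y 0.0073 yaw 46.7 off 1.6 iou 0.965 2585
scene D L L x 0.6233 y -0.2233 yaw -39.9 off 2.9 iou 0.941 5938
scene D L R x 0.6226 y -0.2240 yaw 1.1 off 3.0 iou 0.944 5938
side A L L x 0.4302 y 0.1438 yaw -18.8 off 0.5 iou 0.946 5232
side A L R x 0.4303 y 0.1431 yaw 23.3 off 0.4 iou 0.946 5232
side B S L x 0.6356 y 0.2407 yaw -85.0 off 1.7 iou 0.938 2522
side B S R x 0.6360 y 0.2408 yaw -44.6 off 1.6 iou 0.935 2522
side C S L x 0.6436 y 0.0071 yaw 5.3 off 1.5 iou 0.952 2548
side C S R x 0.6436 y 0.0071 yaw 46.4 off 1.6 iou 0.951 2548
side D L L x 0.6223 y -0.2236 yaw -39.7 off 3.1 iou 0.942 6024
side D L R x 0.6224 y -0.2240 yaw 1.2 off 2.9 iou 0.941 6024
[[-0.001  0.911  0.412]
 [ 0.002  0.412 -0.911]
 [-1.     0.    -0.002]]
```

```bash
python3 -m inch '[{"fingers":1,"delta_pos":[-3,3,-3],"twist":[0,0,0]},{"fingers":1,"delta_pos":[-3,4,-3.5],"twist":[0,0,0]},{"fingers":1,"delta_pos":[-3,4,-3.5],"twist":[0,0,0]},{"fingers":1,"delta_pos":[-3,4,-3.5],"twist":[0,0,0]},{"fingers":1,"delta_pos":[-3,4,-3.5],"twist":[0,0,0]}]'
python3 -m inch '[{"fingers":1,"delta_pos":[-2,4,-4],"twist":[0,0,0]},{"fingers":1,"delta_pos":[0,4,-4],"twist":[0,0,0]},{"fingers":1,"delta_pos":[0,4,-4],"twist":[0,0,0]},{"fingers":1,"delta_pos":[0,4,-4],"twist":[0,0,0]},{"fingers":1,"delta_pos":[0,4,-4],"twist":[0,0,0]}]'
python3 -m inch '[{"fingers":1,"delta_pos":[0,4,-4],"twist":[0,0,0]},{"fingers":1,"delta_pos":[0,2,-3],"twist":[0,0,0]},{"fingers":1,"delta_pos":[0,0,0],"twist":[0,0,0]},{"fingers":1,"delta_pos":[0,0,0],"twist":[0,0,0]}]'
python3 - <<'E'
from h import *
f=grab('wrist','w1.png');print(f['pose'].round(3)); grab('scene','s1.png')
E
```

```text
time: 0.78
tool_pos: [0.3609, -0.3345, 0.3819]
tool_rot: [0.594, 0.384, 0.594, -0.383]
contact_force: [1.4, -0.5, -0.0]
gripper_width: 1.002
time: 1.4
tool_pos: [0.4606, -0.0697, 0.4011]
tool_rot: [0.594, 0.383, 0.594, -0.383]
contact_force: [0.8, -0.5, 0.2]
gripper_width: 0.999
time: 1.9
tool_pos: [0.4861, 0.0165, 0.4011]
tool_rot: [0.594, 0.383, 0.594, -0.384]
contact_force: [-0.6, -0.8, 0.2]
gripper_width: 1.0
[[ 0.413 -0.873 -0.26   0.552]
 [-0.911 -0.396 -0.117  0.047]
 [-0.001  0.285 -0.959  0.543]
 [ 0.     0.     0.     1.   ]]
```

View pics/w1.png

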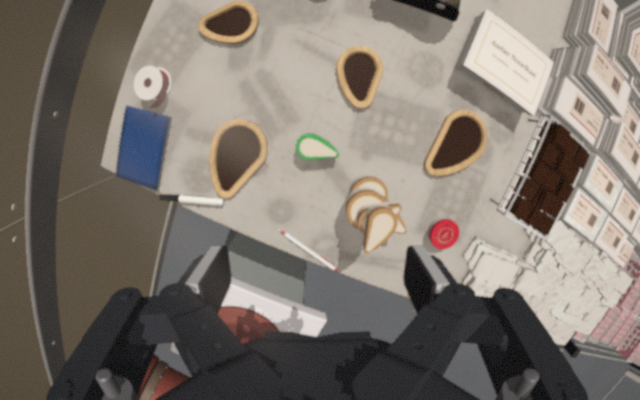

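All four trays are visible at (228,22), (360,77), (237,155) and (457,143), with the stack at (375,215). I'll rectify them.

```bash
python3 - <<'E'
from h import *
f=load('wrist');f['fish']=1
T=dict(A=(0.415,0.145),B=(0.63,0.25),C=(0.63,0.0),D=(0.61,-0.215))
vis=[]
for k,(x,y) in T.items():
    im=rect_plane(f,0.0075,x-.1,x+.1,y-.1,y+.1,0.0005);vis.append(im)
o=np.vstack([np.hstack(vis[:2]),np.hstack(vis[2:])]);print(o.shape)
cv2.imwrite('pics/tw.png',cv2.resize(o,(600,600)))
fs=load('scene')
vis=[rect_plane(fs,0.0075,x-.1,x+.1,y-.1,y+.1,0.0005) for x,y in T.values()]
cv2.imwrite('pics/ts.png',cv2.resize(np.vstack([np.hstack(vis[:2]),np.hstack(vis[2:])]),(600,600)))
E
```

```text
(800, 800, 3)
```

View pics/tw.png

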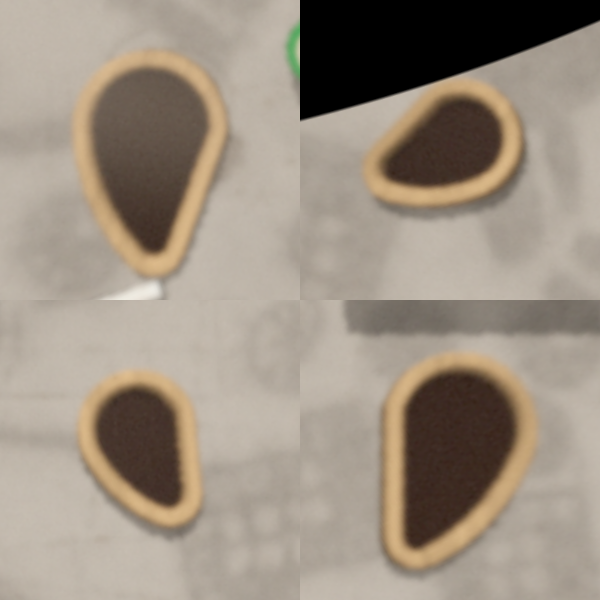

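View pics/ts.png

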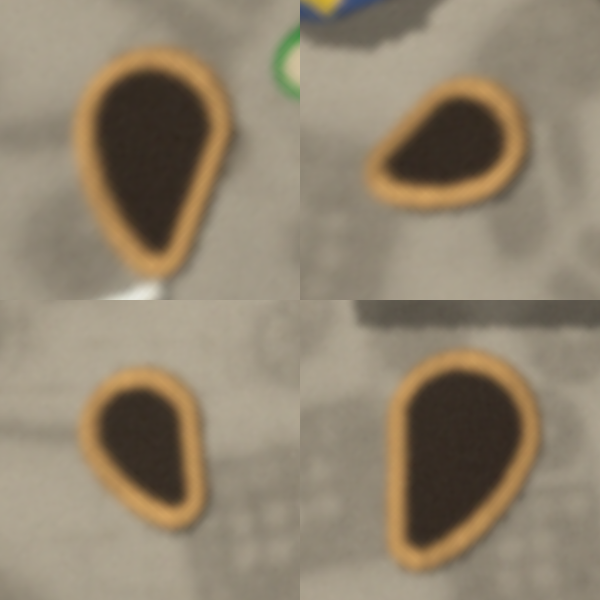

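```bash
cat >> h.py <<'E'
def model(size,hand,off,e=1.4,rp=5.0):
    w,xp=(33,76) if size=='L' else (22,49)
    xr=34 if size=='L' else 22
    t=np.linspace(0,np.pi/2,60)
    # round half (x>=0): superellipse-ish ellipse
    tt=np.linspace(-np.pi/2,np.pi/2,60)
    a=np.c_[xr*np.cos(tt),w*np.sin(tt)]
    e=np.clip(e,1,2.2)
    b=np.c_[-xp*np.sin(t)**(2/e),-w+2*w*np.cos(t)**(2/e)]
    pts=np.r_[a,b,[[-xp,-w]]]
    pts=pts[ConvexHull(pts).vertices]
    # opening rounds corners by rp, then offset: do in raster
    return _off(pts,off,rp)*([1,-1] if hand=='R' else [1,1])
def _off(pts,off,rp):
    S=4.;im=np.zeros((800,1000),np.uint8)
    cv2.fillPoly(im,[np.round((pts*S+[600,400])*16).astype(np.int32)],255,shift=4)
    d=cv2.distanceTransform(im,2,5)/S
    core=(d>rp).astype(np.uint8)
    c=max(cv2.findContours(core,0,1)[0],key=len)[:,0,:]
    h=(cv2.convexHull(c)[:,0,:]-[600,400])/S
    k=np.linspace(0,2*np.pi,40,endpoint=False)
    r=rp+off
    q=(h[:,None]+r*np.c_[np.cos(k),np.sin(k)][None]).reshape(-1,2)
    return q[ConvexHull(q).vertices]
def fit(mask,x1,y1,res,size,hand,off,init,fe=None,offfree=True):
    def poly(p):
        m=model(size,hand,p[3]*1000 if offfree else off,p[4]*10 if fe is None else fe)/1000
        c,s=np.cos(p[2]),np.sin(p[2])
        X=p[0]+c*m[:,0]-s*m[:,1];Y=p[1]+s*m[:,0]+c*m[:,1]
        return np.c_[(y1-Y)/res-.5,(x1-X)/res-.5]
    def cost(p):
        im=np.zeros(mask.shape,np.uint8)
        cv2.fillPoly(im,[np.round(poly(p)*16).astype(np.int32)],1,shift=4)
        return 1-(im&mask).sum()/max(1,(im|mask).sum())
    best=None
    for a in init[2]:
        p0=np.array([init[0],init[1],a,off/1000,.14])
        S=np.tile(p0,(6,1));S[1,0]+=.01;S[2,1]+=.01;S[3,2]+=.2;S[4,3]+=.003;S[5,4]+=.03
        r=minimize(cost,p0,method='Nelder-Mead',options=dict(initial_simplex=S,xatol=1e-5,fatol=1e-5,maxiter=500))
        if best is None or r.fun<best.fun: best=r
    return best.x,1-best.fun,poly(best.x)
E
cat > trays.py <<'E'
from h import *
T=dict(A=(0.415,0.145,'L','L',-20),B=(0.63,0.25,'S','R',-45),C=(0.63,0.0,'S','L',4),D=(0.61,-0.215,'L','R',1))
def run(f,name,z=0.0075,res=0.0005):
    vis=[]
    for k,(x,y,size,h,a) in T.items():
        x0,x1,y0,y1=x-.1,x+.1,y-.1,y+.1
        im=rect_plane(f,z,x0,x1,y0,y1,res).copy()
        i32=im.astype(int);b,g,r=i32[...,0],i32[...,1],i32[...,2]
        # outside of orange rim: saturation
        ora=((r-b)>45).astype(np.uint8)
        ora=cv2.morphologyEx(ora,3,np.ones((9,9)))
        n,l,s,c=cv2.connectedComponentsWithStats(ora)
        i=s[1:,4].argmax()+1;ora=(l==i).astype(np.uint8)
        cs,hi=cv2.findContours(ora,cv2.RETR_CCOMP,1)
        inner=max((c for c,hh in zip(cs,hi[0]) if hh[3]>=0),key=cv2.contourArea)
        outer=max((c for c,hh in zip(cs,hi[0]) if hh[3]<0),key=cv2.contourArea)
        for nm,cc,off in(('in',inner,6),('out',outer,18)):
            m=np.zeros(ora.shape,np.uint8);cv2.drawContours(m,[cc],-1,1,-1)
            cm=cc[:,0].mean(0)
            p,s_,po=fit(m,x1,y1,res,size,h,off,(x1-cm[1]*res,y1-cm[0]*res,np.radians([a-8,a+8])))
            print(name,k,size,h,nm,'x %.4f y %.4f yaw %.1f off %.1f e %.2f iou %.3f'%(p[0],p[1],np.degrees(p[2]),p[3]*1e3,p[4]*10,s_))
            cv2.polylines(im,[np.round(po*16).astype(np.int32)],True,(0,255,0),1,shift=4)
        vis.append(im)
    cv2.imwrite('pics/tr_%s.png'%name,cv2.resize(np.vstack([np.hstack(vis[:2]),np.hstack(vis[2:])]),(600,600)))
if __name__=='__main__':
    for n in('scene','side','wrist'):
        f=load(n)
        if n=='wrist': f['fish']=1
        run(f,n)
E
time python3 trays.py
```

```text
scene A L L in x 0.4293 y 0.1449 yaw -19.2 off 3.9 e 1.37 iou 0.971
scene A L L out x 0.4310 y 0.1432 yaw -21.4 off 20.7 e 1.56 iou 0.976
scene B S R in x 0.6367 y 0.2418 yaw -43.4 off 4.5 e 1.30 iou 0.971
scene B S R out x 0.6382 y 0.2401 yaw -40.4 off 20.5 e 1.56 iou 0.964
scene C S L in x 0.6438 y 0.0073 yaw 5.9 off 4.0 e 1.42 iou 0.985
scene C S L out x 0.6439 y 0.0063 yaw 2.5 off 20.8 e 1.51 iou 0.977
scene D L R in x 0.6240 y -0.2244 yaw -0.2 off 4.3 e 1.44 iou 0.977
scene D L R out x 0.6240 y -0.2241 yaw 0.0 off 20.1 e 1.43 iou 0.986
side A L L in x 0.4302 y 0.1441 yaw -18.4 off 2.6 e 1.37 iou 0.970
side A L L out x 0.4302 y 0.1427 yaw -21.4 off 20.1 e 1.65 iou 0.968
side B S R in x 0.6360 y 0.2410 yaw -44.7 off 3.4 e 1.44 iou 0.967
side B S R out x 0.6380 y 0.2389 yaw -40.9 off 20.5 e 1.50 iou 0.950
side C S L in x 0.6439 y 0.0071 yaw 5.2 off 3.2 e 1.47 iou 0.973
side C S L out x 0.6431 y 0.0062 yaw 3.9 off 19.8 e 1.68 iou 0.975
side D L R in x 0.6232 y -0.2243 yaw -0.2 off 4.0 e 1.50 iou 0.979
side D L R out x 0.6230 y -0.2237 yaw -0.1 off 19.2 e 1.46 iou 0.989
wrist A L L in x 0.4315 y 0.1458 yaw -20.3 off 5.0 e 1.45 iou 0.978
wrist A L L out x 0.4299 y 0.1452 yaw -20.4 off 18.3 e 1.49 iou 0.987
wrist B S R in x 0.6376 y 0.2425 yaw -44.1 off 4.8 e 1.51 iou 0.982
wrist B S R out x 0.6370 y 0.2422 yaw -43.1 off 18.6 e 1.50 iou 0.983
wrist C S L in x 0.6442 y 0.0091 yaw 4.2 off 4.6 e 1.53 iou 0.982
wrist C S L out x 0.6428 y 0.0083 yaw 4.6 off 18.5 e 1.46 iou 0.987
wrist D L R in x 0.6245 y -0.2219 yaw 0.0 off 4.0 e 1.45 iou 0.986
wrist D L R out x 0.6234 y -0.2218 yaw -0.4 off 18.5 e 1.51 iou 0.988
real	1m2.263s
user	1m1.956s
sys	0m9.492s
```

```bash
python3 - <<'E'
from h import *
f=load('wrist');f['fish']=1;fs=load('scene')
o=[]
for g in (f,load('side')):
    o.append(np.hstack([rect_plane(g,z,0.35,0.52,-0.2,-0.03,0.0005) for z in(.136,.104,.072,.036)]))
o=np.vstack(o);print(o.shape)
for i in range(4): cv2.putText(o,"%d"%i,(340*i+5,15),0,.5,(0,0,255))
cv2.imwrite('pics/st.png',cv2.resize(o,(800,400)))
E
```

```text
(680, 1360, 3)
```

View pics/st.png

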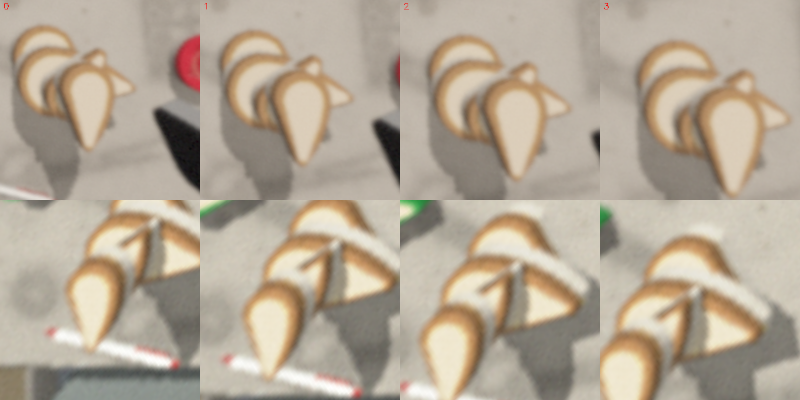

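```bash
python3 -m inch '[{"fingers":1,"delta_pos":[3.5,-3.4,2.9],"twist":[0,0,0]},{"fingers":1,"delta_pos":[3.5,-3.4,2.9],"twist":[0,0,0]},{"fingers":1,"delta_pos":[3.5,-3.3,2.9],"twist":[0,0,0]},{"fingers":1,"delta_pos":[2.5,0,0],"twist":[8,0,0]},{"fingers":1,"delta_pos":[0,0,0],"twist":[8,0,0]}]'
python3 -m inch '[{"fingers":1,"delta_pos":[0,0,0],"twist":[8,0,0]},{"fingers":1,"delta_pos":[0,0,0],"twist":[0,0,0]},{"fingers":1,"delta_pos":[0,0,0],"twist":[0,0,0]}]'
cat >> h.py <<'E'
def fcloud(f):
    z=f['range_z'];K=f['K'];v,u=np.mgrid[:z.shape[0],:z.shape[1]].astype(float)
    a=(u-K[0,2])/K[0,0];b=(v-K[1,2])/K[1,1];th=np.hypot(a,b);s=np.tan(th)/np.maximum(th,1e-9)
    P=np.stack([a*s*z,b*s*z,z],-1);P[z==0]=np.nan
    return P@f['pose'][:3,:3].T+f['pose'][:3,3]
E
python3 - <<'E'
from h import *
f=grab('wrist','w2.png');f['fish']=1;C=fcloud(f)
h=C[...,2]
cv2.imwrite('pics/w2h.png',np.nan_to_num(np.clip((h+.02)/.2,0,1)*255).astype(np.uint8))
print(manip.state()['tool_pos'],f['pose'].round(3))
b=h[np.isfinite(h)];print(np.histogram(b,bins=np.arange(-.01,.16,.004)))
E
```

```text
time: 2.62
tool_pos: [0.4281, -0.1052, 0.2683]
tool_rot: [0.531, 0.464, 0.535, -0.465]
contact_force: [0.5, -0.1, 1.6]
gripper_width: 1.004
time: 3.0
tool_pos: [0.4299, -0.1045, 0.2714]
tool_rot: [0.502, 0.498, 0.502, -0.498]
contact_force: [-0.2, 0.6, 0.1]
gripper_width: 0.998
[ 0.4300061  -0.10437835  0.27145813] [[ 0.007 -0.959 -0.284  0.502]
 [-1.    -0.007 -0.001 -0.104]
 [-0.001  0.284 -0.959  0.414]
 [ 0.     0.     0.     1.   ]]
(array([  712,  2350, 91468, 10508,  4011,  7510,  2569,  1034,  1502,
        1636,  2499,  2418,  1191,   767,  1190,  2827,  2489,  1534,
        1513,  1520,  6280,  1697,  2135,  2321,  6462,  1753,  1122,
         846,   599,   251,   225,   212,   207,   216,   220,   250,
        2689,   176,   183,   162,   171,   163]), array([-0.01 , -0.006, -0.002,  0.002,  0.006,  0.01 ,  0.014,  0.018,
        0.022,  0.026,  0.03 ,  0.034,  0.038,  0.042,  0.046,  0.05 ,
        0.054,  0.058,  0.062,  0.066,  0.07 ,  0.074,  0.078,  0.082,
        0.086,  0.09 ,  0.094,  0.098,  0.102,  0.106,  0.11 ,  0.114,
        0.118,  0.122,  0.126,  0.13 ,  0.134,  0.138,  0.142,  0.146,
        0.15 ,  0.154,  0.158]))
```

View pics/w2.png

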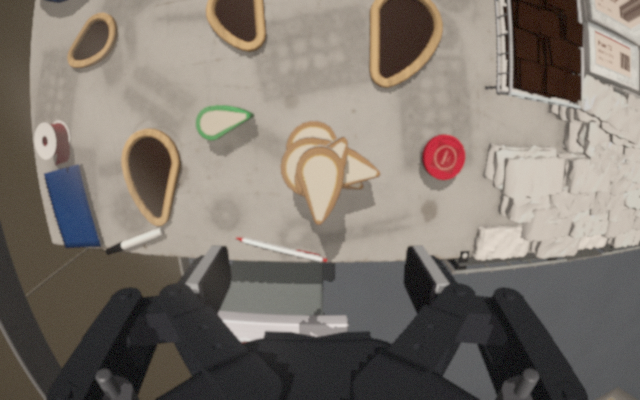

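View pics/w2h.png

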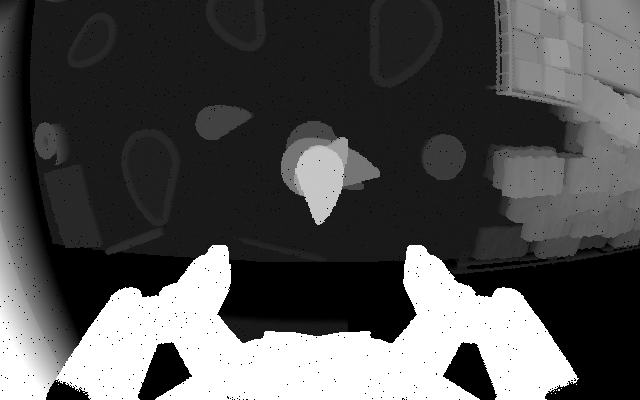

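```bash
cat >> h.py <<'E'
def fitbox(f,H,z,size,hand,x0,x1,y0,y1,yaws,res=0.0005,vis=None,tol=.008,e=1.48):
    """f with fisheye; H height image; top plane z"""
    g=dict(f);g['pixels']=np.nan_to_num(H,nan=-1).astype(np.float32)
    # nearest remap of height
    R=rect_plane(g,z,x0,x1,y0,y1,res)
    m=(abs(R-z)<tol).astype(np.uint8);dc=(R>z+tol)
    dc=cv2.dilate(dc.astype(np.uint8),np.ones((5,5)))>0
    m=cv2.morphologyEx(m,cv2.MORPH_OPEN,np.ones((7,7)))
    n,l,s,c=cv2.connectedComponentsWithStats(m)
    cm=np.argwhere(m>0).mean(0)
    def poly(p):
        mm=model(size,hand,0.3,e)/1000;c,s=np.cos(p[2]),np.sin(p[2])
        return np.c_[(y1-(p[1]+s*mm[:,0]+c*mm[:,1]))/res-.5,(x1-(p[0]+c*mm[:,0]-s*mm[:,1]))/res-.5]
    ok=~dc
    def cost(p):
        im=np.zeros(m.shape,np.uint8);cv2.fillPoly(im,[np.round(poly(p)*16).astype(np.int32)],1,shift=4)
        a=(im>0)&ok;b=(m>0)&ok
        return 1-(a&b).sum()/max(1,(a|b).sum())
    best=None
    for a in yaws:
        p0=np.array([x1-cm[0]*res,y1-cm[1]*res,a]);S=np.tile(p0,(4,1));S[1,0]+=.012;S[2,1]+=.012;S[3,2]+=.25
        r=minimize(cost,p0,method='Nelder-Mead',options=dict(initial_simplex=S,xatol=1e-5,fatol=1e-5,maxiter=300))
        if best is None or r.fun<best.fun: best=r
    im=rect_plane(f,z,x0,x1,y0,y1,res).copy()
    cv2.polylines(im,[np.round(poly(best.x)*16).astype(np.int32)],True,(0,255,0),1,shift=4)
    if vis: cv2.imwrite('pics/'+vis,im)
    return best.x,1-best.fun,im
BOX=dict(small_right=('S','R',.136),small_left=('S','L',.104),large_right=('L','R',.072),large_left=('L','L',.036))
E
cat > boxes.py <<'E'
from h import *
import sys
f=load('wrist');f['fish']=1;H=fcloud(f)[...,2]
ims=[]
for k in sys.argv[1:]:
    s,h,z=BOX[k]
    p,i,im=fitbox(f,H,z,s,h,.33,.53,-.2,0.0,np.arange(-3,3.2,.7));ims.append(im)
    print(k,'x %.4f y %.4f yaw %.1f iou %.3f'%(p[0],p[1],np.degrees(p[2]),i))
cv2.imwrite('pics/bx.png',np.hstack(ims)[:, :1600] if len(ims)<3 else cv2.resize(np.hstack(ims),(800,800//len(ims))))
E
python3 boxes.py small_right small_left large_right large_left
```

```text
small_right x 0.4435 y -0.1065 yaw 21.3 iou 0.937
small_left x 0.4276 y -0.1033 yaw 124.5 iou 0.880
large_right x 0.4342 y -0.0965 yaw 107.3 iou 0.903
large_left x 0.4498 y -0.0996 yaw 31.0 iou 0.683
```

View pics/bx.png

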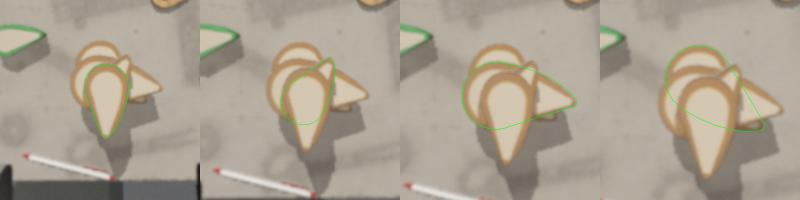

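```bash
cat > go.py <<'E'
# usage: go.py x y z yaw(box yaw deg)
from h import *
import sys
from scipy.spatial.transform import Rotation as Ro
x,y,z,yaw=map(float,sys.argv[1:5])
s=manip.state();q=s['tool_rot'];R=Ro.from_quat([q[1],q[2],q[3],q[0]]).as_matrix()
cur=np.degrees(np.arctan2(R[1,2],R[0,2]))+90
cur=(cur+180)%360-180
d=np.array([x,y,z])-s['tool_pos']
print('tcp',s['tool_pos'].round(4),'boxyaw of tool',round(cur,2),'tilt: toolx',R[:,0].round(4),'joints',s['joint_pos'].round(2),'t',round(s['time'],2))
print('delta now-frame cm',(R.T@d*100).round(2),'world',(d*100).round(2))
tw=-(yaw-cur);tw=(tw+180)%360-180
Rn=R@Ro.from_rotvec([np.radians(tw),0,0]).as_matrix()
print('twist deg about x',round(tw,2),' delta in after-twist frame cm',(Rn.T@d*100).round(2),'half-turn alt',round((tw+360)%360-180,2))
E
python3 go.py 0.4435 -0.1065 0.113 21.3
```

```text
tcp [ 0.43   -0.1044  0.2715] boxyaw of tool 0.38 tilt: toolx [ 3.e-04 -2.e-04 -1.e+00] joints [-0.41 -0.43  1.96 -0.    1.6   1.16] t 3.05
delta now-frame cm [15.85  1.34  0.22] world [  1.35  -0.21 -15.85]
twist deg about x -20.92  delta in after-twist frame cm [15.85  1.18  0.68] half-turn alt 159.08
```

```bash
python3 -m inch '[{"fingers":1,"delta_pos":[3,1.3,0.2],"twist":[-10,0,0]},{"fingers":1,"delta_pos":[3,0,0],"twist":[-10.6,0,0]},{"fingers":1,"delta_pos":[3,0,0],"twist":[0,0,0]},{"fingers":1,"delta_pos":[0,0,0],"twist":[0,0,0]},{"fingers":1,"delta_pos":[0,0,0],"twist":[0,0,0]}]'; python3 go.py 0.4435 -0.1065 0.113 21.3; python3 - <<'E'
from h import *
grab('wrist','w3.png')
E
```

```text
time: 3.68
tool_pos: [0.4437, -0.1062, 0.1827]
tool_rot: [0.583, 0.401, 0.582, -0.401]
contact_force: [0.4, -0.3, 0.2]
gripper_width: 1.001
tcp [ 0.4437 -0.1062  0.1827] boxyaw of tool 20.96 tilt: toolx [ 1.6e-03 -7.0e-04 -1.0e+00] joints [-0.4  -0.34  2.05 -0.    1.43  0.81] t 3.67
delta now-frame cm [ 6.97 -0.04  0.01] world [-0.02 -0.03 -6.97]
twist deg about x -0.34  delta in after-twist frame cm [ 6.97 -0.04  0.01] half-turn alt 179.66
```

View pics/w3.png

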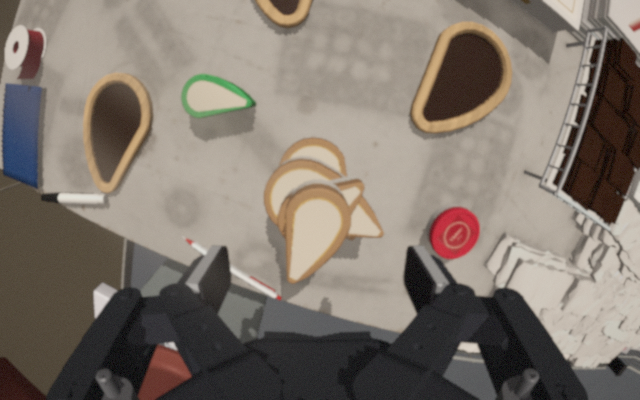

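```bash
python3 boxes.py small_right
```

```text
small_right x 0.4440 y -0.1060 yaw 21.2 iou 0.943
```

```bash
python3 -m inch '[{"fingers":1,"delta_pos":[3,0,0],"twist":[0,0,0]},{"fingers":1,"delta_pos":[3,0,0],"twist":[0,0,0]},{"fingers":1,"delta_pos":[0.9,0,0],"twist":[0,0,0]},{"fingers":1,"delta_pos":[0,0,0],"twist":[0,0,0]}]'; python3 -m inch '[{"fingers":-1,"delta_pos":[0,0,0],"twist":[0,0,0]},{"fingers":-1,"delta_pos":[0,0,0],"twist":[0,0,0]},{"fingers":-1,"delta_pos":[0,0,0],"twist":[0,0,0]},{"fingers":-1,"delta_pos":[0,0,0],"twist":[0,0,0]}]';  python3 go.py 0.4435 -0.1065 0.113 21.3
```

```text
time: 4.22
tool_pos: [0.4435, -0.1061, 0.1132]
tool_rot: [0.583, 0.401, 0.582, -0.401]
contact_force: [-0.7, 0.0, -0.6]
gripper_width: 1.0
time: 4.72
tool_pos: [0.4442, -0.1063, 0.1138]
tool_rot: [0.584, 0.401, 0.582, -0.401]
contact_force: [1.7, 0.0, 5.6]
gripper_width: 0.496
tcp [ 0.4442 -0.1063  0.1138] boxyaw of tool 20.94 tilt: toolx [ 2.7e-03 -9.0e-04 -1.0e+00] joints [-0.4  -0.27  2.11  0.    1.3   0.81] t 4.72
delta now-frame cm [ 0.08 -0.07 -0.  ] world [-0.07 -0.02 -0.08]
twist deg about x -0.36  delta in after-twist frame cm [ 0.08 -0.07 -0.  ] half-turn alt 179.64
```

```bash
python3 -m inch '[{"fingers":-1,"delta_pos":[-0.5,0,0],"twist":[0,0,0]},{"fingers":-1,"delta_pos":[-1.5,0,0],"twist":[0,0,0]},{"fingers":-1,"delta_pos":[-3,0,0],"twist":[0,0,0]},{"fingers":-1,"delta_pos":[-3,0,0],"twist":[0,0,0]},{"fingers":-1,"delta_pos":[-2,0,0],"twist":[0,0,0]}]'; python3 go.py 0.637 0.2415 0.02 -43.7
python3 - <<'E'
from h import *
f=load('side');C=cloud(f).reshape(-1,3)
for nm,(x,y) in dict(A=(0.43,0.1445),B=(.637,.2415),C=(.6437,.0075),D=(.6237,-.223)).items():
    d=np.hypot(C[:,0]-x,C[:,1]-y);m=(C[:,2]>.03)&(d<.16)
    if m.any():
        i=np.argsort(d[m])[:1];print(nm,'nearest tall',C[m][i].round(3),d[m][i].round(3),'max z',C[m][:,2].max().round(3))
    m=(C[:,2]>.08)&(d<.2)
    if m.any(): i=np.argsort(d[m])[0];print(nm,'nearest >80',C[m][i].round(3),d[m][i].round(3))
E
```

```text
time: 5.35
tool_pos: [0.4434, -0.106, 0.2144]
tool_rot: [0.583, 0.401, 0.582, -0.401]
contact_force: [0.9, -0.2, -0.0]
gripper_width: 0.496
tcp [ 0.4434 -0.106   0.2144] boxyaw of tool 20.94 tilt: toolx [ 1.7e-03 -8.0e-04 -1.0e+00] joints [-0.4  -0.36  2.01 -0.    1.49  0.81] t 5.35
delta now-frame cm [ 19.45  30.48 -25.56] world [ 19.36  34.75 -19.44]
twist deg about x 64.64  delta in after-twist frame cm [ 19.45 -10.05 -38.49] half-turn alt -115.36
A nearest tall [[0.475 0.05  0.031]] [0.104] max z 0.036
B nearest tall [[0.736 0.278 0.035]] [0.106] max z 0.043
B nearest >80 [0.791 0.293 0.128] 0.162
C nearest tall [[0.782 0.029 0.051]] [0.14] max z 0.066
C nearest >80 [ 0.811 -0.017  0.08 ] 0.169
D nearest tall [[ 0.727 -0.231  0.048]] [0.104] max z 0.105
D nearest >80 [ 0.622 -0.337  0.082] 0.114
```

```bash
python3 -m inch '[{"fingers":-1,"delta_pos":[0,2.5,-2],"twist":[0,0,0]},{"fingers":-1,"delta_pos":[0,4,-3.3],"twist":[0,0,0]},{"fingers":-1,"delta_pos":[0,4,-3.3],"twist":[0,0,0]},{"fingers":-1,"delta_pos":[0,4,-3.4],"twist":[0,0,0]},{"fingers":-1,"delta_pos":[0,4,-3.4],"twist":[0,0,0]}]' | tail -1; python3 -m inch '[{"fingers":-1,"delta_pos":[0,4,-3.4],"twist":[0,0,0]},{"fingers":-1,"delta_pos":[0,4,-3.4],"twist":[0,0,0]},{"fingers":-1,"delta_pos":[0,4,-3.4],"twist":[5,0,0]},{"fingers":-1,"delta_pos":[0,0,0],"twist":[10,0,0]},{"fingers":-1,"delta_pos":[0,0,0],"twist":[10,0,0]}]';  python3 -m inch '[{"fingers":-1,"delta_pos":[0,0,0],"twist":[10,0,0]},{"fingers":-1,"delta_pos":[0,0,0],"twist":[10,0,0]},{"fingers":-1,"delta_pos":[0,0,0],"twist":[10,0,0]},{"fingers":-1,"delta_pos":[0,0,0],"twist":[9.6,0,0]},{"fingers":-1,"delta_pos":[0,0,0],"twist":[0,0,0]}]'; python3 go.py 0.637 0.2415 0.02 -43.7
```

```text
gripper_width: 0.495
time: 6.6
tool_pos: [0.6362, 0.243, 0.2114]
tool_rot: [-0.48, -0.518, -0.481, 0.519]
contact_force: [0.0, -0.0, -0.8]
gripper_width: 0.498
time: 7.22
tool_pos: [0.6362, 0.2421, 0.212]
tool_rot: [-0.279, -0.649, -0.279, 0.65]
contact_force: [0.0, 0.4, -0.5]
gripper_width: 0.497
tcp [0.6362 0.2421 0.212 ] boxyaw of tool -43.55 tilt: toolx [-1.e-03 -3.e-04 -1.e+00] joints [ 0.25  0.19  1.49 -0.    1.46  2.59] t 7.22
delta now-frame cm [19.2   0.11 -0.03] world [  0.08  -0.06 -19.2 ]
twist deg about x 0.15  delta in after-twist frame cm [19.2   0.11 -0.03] half-turn alt -179.85
```

```bash
cat > held.py <<'E'
from h import *
import sys
k=sys.argv[1];x,y,yaw,zt=map(float,sys.argv[2:6]);fn=sys.argv[6]
f=grab('wrist',fn);f['fish']=1;H=fcloud(f)[...,2];s,h,_=BOX[k]
im=rect_plane(f,zt,x-.1,x+.1,y-.1,y+.1)
p,i,im=fitbox(f,H,zt,s,h,x-.1,x+.1,y-.1,y+.1,np.radians([yaw-5,yaw+5]),vis='held_'+fn,tol=.006)
d=p[:2]-[x,y];a=np.radians(yaw);print(k,'x %.4f y %.4f yaw %.1f iou %.3f'%(p[0],p[1],np.degrees(p[2]),i),'offset along box x %.1f mm, y %.1f mm'%((d[0]*np.cos(a)+d[1]*np.sin(a))*1e3,(-d[0]*np.sin(a)+d[1]*np.cos(a))*1e3))
C=fcloud(f);m=(np.abs(C[...,2]-zt)<.01)&(np.hypot(C[...,0]-x,C[...,1]-y)<.03)
if m.sum()>20:
    P=C[m];A=np.c_[P[:,:2]-P[:,:2].mean(0),np.ones(len(P))];c=np.linalg.lstsq(A,P[:,2],rcond=None)[0];print('lid z %.4f tilt deg'%c[2],np.degrees(c[:2]).round(2),m.sum())
E
python3 held.py small_right 0.6362 0.2421 -43.55 0.234 w4.png
```

```text
small_right x 0.6368 y 0.2426 yaw -40.4 iou 0.917 offset along box x 0.1 mm, y 0.8 mm
lid z 0.2338 tilt deg [-1.94  1.6 ] 8819
```

View pics/w4.png

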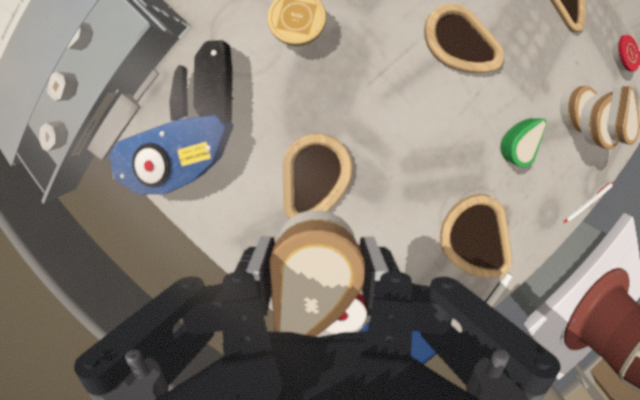

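View pics/held_w4.png

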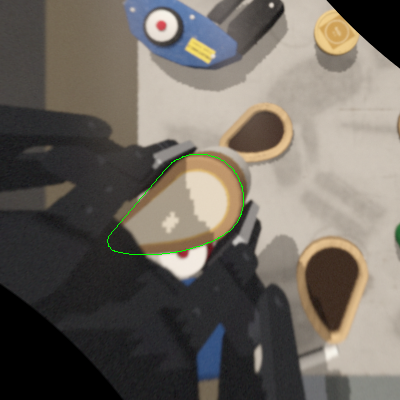

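```bash
python3 -m inch '[{"fingers":-1,"delta_pos":[3,0.1,0],"twist":[0,0,0]},{"fingers":-1,"delta_pos":[5,0,0],"twist":[0,0,0]},{"fingers":-1,"delta_pos":[5,0,0],"twist":[0,0,0]},{"fingers":-1,"delta_pos":[3.5,0,0],"twist":[0,0,0]},{"fingers":-1,"delta_pos":[0,0,0],"twist":[0,0,0]}]'; python3 go.py 0.637 0.2415 0.0155 -43.7; python3 - <<'E'
from h import *
f=grab('side');cv2.imwrite('pics/sd5.png',cv2.resize(f['pixels'][120:260,300:500],None,fx=4,fy=4,interpolation=2))
E
```

```text
time: 7.9
tool_pos: [0.634, 0.2406, 0.0429]
tool_rot: [-0.278, -0.647, -0.279, 0.653]
contact_force: [-0.4, -0.3, -1.4]
gripper_width: 0.498
tcp [0.634  0.2406 0.0429] boxyaw of tool -43.55 tilt: toolx [-0.0083 -0.0022 -1.    ] joints [ 0.25  0.35  1.6  -0.    1.2   2.58] t 7.9
delta now-frame cm [ 2.74  0.17 -0.29] world [ 0.3   0.09 -2.74]
twist deg about x 0.15  delta in after-twist frame cm [ 2.74  0.17 -0.29] half-turn alt -179.85
```

View pics/sd5.png

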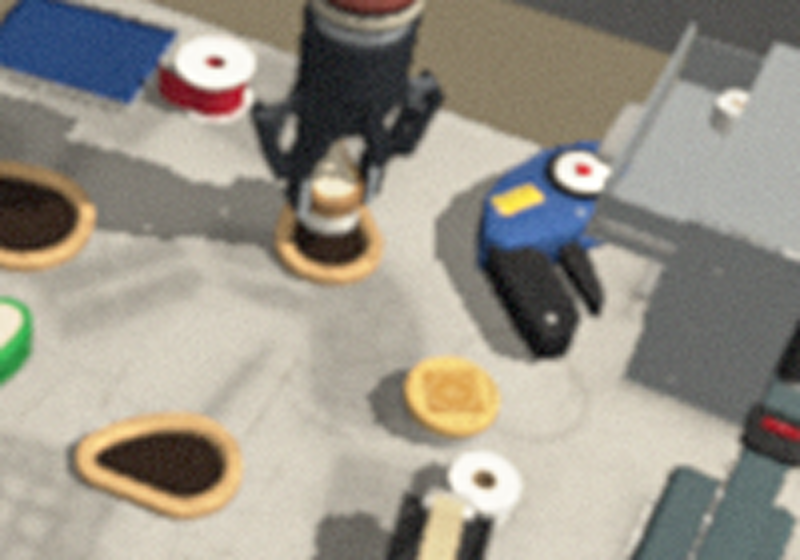

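```bash
python3 -m inch '[{"fingers":-1,"delta_pos":[0,0,0],"twist":[0,0,0]}]'; python3 go.py 0.637 0.2415 0.0155 -43.7
```

```text
time: 8.07
tool_pos: [0.639, 0.242, 0.0502]
tool_rot: [0.279, 0.651, 0.278, -0.648]
contact_force: [0.2, -0.1, -1.9]
gripper_width: 0.496
tcp [0.639  0.242  0.0502] boxyaw of tool -43.61 tilt: toolx [ 0.0041  0.001  -1.    ] joints [ 0.25  0.34  1.6  -0.    1.2   2.59] t 8.07
delta now-frame cm [ 3.46 -0.12  0.19] world [-0.2  -0.05 -3.47]
twist deg about x 0.09  delta in after-twist frame cm [ 3.46 -0.12  0.19] half-turn alt -179.91
```

```bash
python3 -m inch '[{"fingers":-1,"delta_pos":[1,0,0],"twist":[0,0,0]},{"fingers":-1,"delta_pos":[1,0,0],"twist":[0,0,0]},{"fingers":-1,"delta_pos":[0.5,0,0],"twist":[0,0,0]},{"fingers":-1,"delta_pos":[0.3,0,0],"twist":[0,0,0]},{"fingers":-1,"delta_pos":[0,0,0],"twist":[0,0,0]}]'; python3 -m inch '[{"fingers":-1,"delta_pos":[0,0,0],"twist":[0,0,0]},{"fingers":-1,"delta_pos":[0,0,0],"twist":[0,0,0]}]'; python3 go.py 0.637 0.2415 0.0155 -43.7
```

```text
time: 8.7
tool_pos: [0.637, 0.2415, 0.0189]
tool_rot: [-0.278, -0.65, -0.278, 0.65]
contact_force: [1.1, 0.3, -1.3]
gripper_width: 0.495
time: 8.95
tool_pos: [0.6375, 0.2416, 0.0197]
tool_rot: [0.278, 0.65, 0.278, -0.65]
contact_force: [0.3, 0.3, -1.8]
gripper_width: 0.496
tcp [0.6375 0.2416 0.0197] boxyaw of tool -43.66 tilt: toolx [ 7.e-04  2.e-04 -1.e+00] joints [0.25 0.38 1.61 0.   1.15 2.59] t 8.95
delta now-frame cm [ 0.42 -0.03  0.04] world [-0.05 -0.01 -0.42]
twist deg about x 0.04  delta in after-twist frame cm [ 0.42 -0.03  0.04] half-turn alt -179.96
```

```bash
python3 -m inch '[{"fingers":-1,"delta_pos":[0.2,0,0],"twist":[0,0,0]},{"fingers":-1,"delta_pos":[0.2,0,0],"twist":[0,0,0]},{"fingers":-1,"delta_pos":[0,0,0],"twist":[0,0,0]}]'; python3 -m inch '[{"fingers":0.4,"delta_pos":[0,0,0],"twist":[0,0,0]},{"fingers":0.7,"delta_pos":[0,0,0],"twist":[0,0,0]},{"fingers":0.7,"delta_pos":[0,0,0],"twist":[0,0,0]}]'; python3 -m inch '[{"fingers":0.7,"delta_pos":[-1,0,0],"twist":[0,0,0]},{"fingers":0.7,"delta_pos":[-3,0,0],"twist":[0,0,0]},{"fingers":1,"delta_pos":[-5,0,0],"twist":[0,0,0]},{"fingers":1,"delta_pos":[-5,0,0],"twist":[0,0,0]},{"fingers":1,"delta_pos":[-5,0,0],"twist":[0,0,0]}]'; python3 held.py small_right 0.637 0.2415 -43.7 0.036 w6.png; python3 go.py 0.43 -0.105 0.26 0
```

```text
time: 9.32
tool_pos: [0.6369, 0.2414, 0.0149]
tool_rot: [-0.278, -0.65, -0.278, 0.65]
contact_force: [-0.2, -0.9, -1.8]
gripper_width: 0.499
time: 9.7
tool_pos: [0.6374, 0.2416, 0.0156]
tool_rot: [0.278, 0.65, 0.278, -0.65]
contact_force: [-0.3, -0.2, 0.2]
gripper_width: 0.85
time: 10.32
tool_pos: [0.6372, 0.2415, 0.208]
tool_rot: [0.278, 0.65, 0.278, -0.65]
contact_force: [1.8, 0.6, -0.2]
gripper_width: 1.002
small_right x 0.6365 y 0.2430 yaw -42.6 iou 0.765 offset along box x -1.4 mm, y 0.8 mm
lid z 0.0358 tilt deg [-0.93  0.97] 1620
tcp [0.6408 0.2425 0.2175] boxyaw of tool -43.65 tilt: toolx [ 0.0138  0.0036 -0.9999] joints [0.25 0.19 1.49 0.   1.45 2.59] t 10.38
delta now-frame cm [-4.67  8.77 39.64] world [-21.08 -34.75   4.25]
twist deg about x -43.65  delta in after-twist frame cm [ -4.67 -21.01  34.74] half-turn alt 136.35
```

View pics/w6.png

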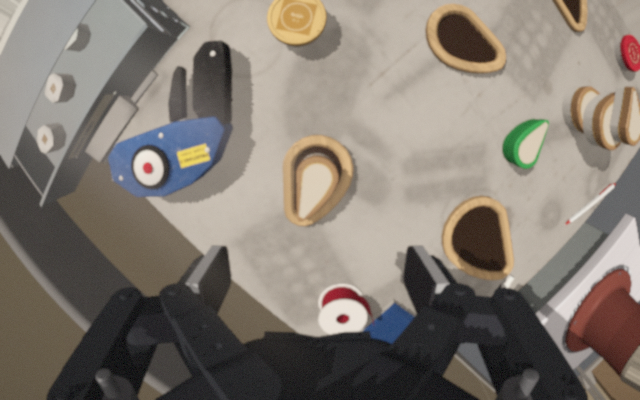

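```bash
python3 go.py 0.4276 -0.1033 0.21 124.5
```

```text
tcp [0.6408 0.2425 0.2175] boxyaw of tool -43.65 tilt: toolx [ 0.0138  0.0036 -0.9999] joints [0.25 0.19 1.49 0.   1.45 2.59] t 10.38
delta now-frame cm [ 0.33  8.45 39.74] world [-21.32 -34.58  -0.75]
twist deg about x -168.15  delta in after-twist frame cm [  0.33 -16.42 -37.16] half-turn alt 11.85
```

```bash
python3 -m inch '[{"fingers":1,"delta_pos":[0,1.1,3.5],"twist":[0,0,0]},{"fingers":1,"delta_pos":[0,1.2,5.8],"twist":[0,0,0]},{"fingers":1,"delta_pos":[0,1.2,5.8],"twist":[0,0,0]},{"fingers":1,"delta_pos":[0,1.2,5.8],"twist":[0,0,0]},{"fingers":1,"delta_pos":[0,1.2,5.8],"twist":[0,0,0]}]'|head -2;  python3 -m inch '[{"fingers":1,"delta_pos":[0,1.2,5.8],"twist":[0,0,0]},{"fingers":1,"delta_pos":[0,1.2,5.8],"twist":[0,0,0]},{"fingers":1,"delta_pos":[0,0,1],"twist":[-10.6,0,0]},{"fingers":1,"delta_pos":[0,0,0],"twist":[-10.6,0,0]},{"fingers":1,"delta_pos":[0,0,0],"twist":[-10.6,0,0]}]'|head -2; for i in 1 2; do :; done; python3 -m inch '[{"fingers":1,"delta_pos":[0,0,0],"twist":[-10.6,0,0]},{"fingers":1,"delta_pos":[0,0,0],"twist":[-10.6,0,0]},{"fingers":1,"delta_pos":[0,0,0],"twist":[-10.6,0,0]},{"fingers":1,"delta_pos":[0,0,0],"twist":[-10.6,0,0]},{"fingers":1,"delta_pos":[0,0,0],"twist":[-10.6,0,0]}]'|head -2
python3 -m inch '[{"fingers":1,"delta_pos":[0,0,0],"twist":[-10.6,0,0]},{"fingers":1,"delta_pos":[0,0,0],"twist":[-10.6,0,0]},{"fingers":1,"delta_pos":[0,0,0],"twist":[-10.6,0,0]},{"fingers":1,"delta_pos":[0,0,0],"twist":[-10.6,0,0]},{"fingers":1,"delta_pos":[0,0,0],"twist":[-10.6,0,0]}]'|head -2
python3 -m inch '[{"fingers":1,"delta_pos":[0,0,0],"twist":[-10.6,0,0]},{"fingers":1,"delta_pos":[0,0,0],"twist":[-10,0,0]},{"fingers":1,"delta_pos":[0,0,0],"twist":[0,0,0]},{"fingers":1,"delta_pos":[0,0,0],"twist":[0,0,0]}]'|head -2
python3 go.py 0.4276 -0.1033 0.21 124.5; python3 - <<'E'
from h import *
grab('wrist','w7.png')
E
python3 boxes.py small_left large_right large_left
```

```text
time: 11.0
tool_pos: [0.4946, 0.0063, 0.2061]
time: 11.62
tool_pos: [0.4258, -0.1005, 0.206]
time: 12.25
tool_pos: [0.426, -0.1001, 0.206]
time: 12.88
tool_pos: [0.426, -0.1001, 0.206]
time: 13.38
tool_pos: [0.426, -0.1001, 0.2057]
tcp [ 0.426  -0.1001  0.2057] boxyaw of tool 114.6 tilt: toolx [ 6.e-04 -2.e-04 -1.e+00] joints [-0.4  -0.41  2.06  0.    1.49 -0.83] t 13.38
delta now-frame cm [-0.43 -0.36  0.02] world [ 0.16 -0.32  0.43]
twist deg about x -9.9  delta in after-twist frame cm [-0.43 -0.36 -0.05] half-turn alt 170.1
small_left x 0.4265 y -0.1013 yaw 122.4 iou 0.940
large_right x 0.4330 y -0.0954 yaw 108.9 iou 0.888
large_left x 0.4493 y -0.0991 yaw 32.1 iou 0.573
```

View pics/w7.png

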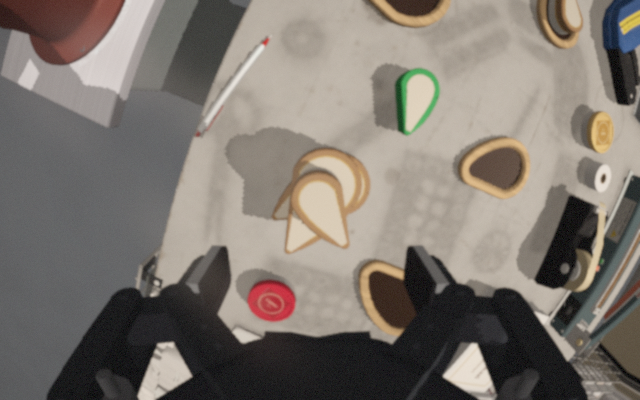

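View pics/bx.png

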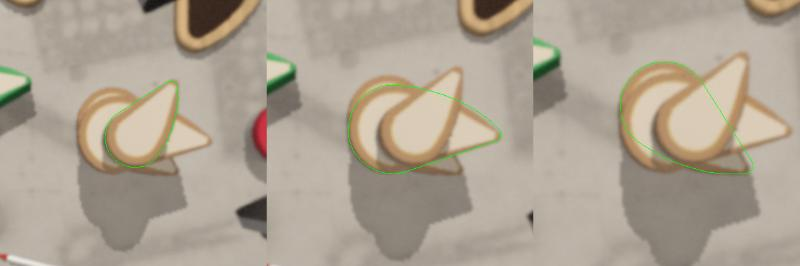

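```bash
python3 go.py 0.4266 -0.1018 0.081 122.6; python3 -m inch '[{"fingers":1,"delta_pos":[2,-0.2,0],"twist":[-8,0,0]},{"fingers":1,"delta_pos":[3,0,0],"twist":[0,0,0]},{"fingers":1,"delta_pos":[2,0,0],"twist":[0,0,0]},{"fingers":1,"delta_pos":[0,0,0],"twist":[0,0,0]},{"fingers":1,"delta_pos":[0,0,0],"twist":[0,0,0]}]'; python3 go.py 0.4266 -0.1018 0.081 122.6;
```

```text
tcp [ 0.4259 -0.1001  0.2056] boxyaw of tool 114.63 tilt: toolx [ 5.e-04 -2.e-04 -1.e+00] joints [-0.4  -0.41  2.06  0.    1.49 -0.83] t 13.43
delta now-frame cm [12.46 -0.18 -0.02] world [  0.07  -0.17 -12.46]
twist deg about x -7.97  delta in after-twist frame cm [12.46 -0.17 -0.04] half-turn alt 172.03
time: 14.05
tool_pos: [0.4273, -0.1022, 0.1363]
tool_rot: [0.679, -0.199, 0.678, 0.199]
contact_force: [-0.5, -0.2, 0.5]
gripper_width: 1.0
tcp [ 0.4273 -0.1022  0.1363] boxyaw of tool 122.71 tilt: toolx [ 1.3e-03 -6.0e-04 -1.0e+00] joints [-0.4  -0.34  2.13 -0.    1.35 -0.98] t 14.05
delta now-frame cm [ 5.53  0.07 -0.04] world [-0.07  0.04 -5.53]
twist deg about x 0.11  delta in after-twist frame cm [ 5.53  0.07 -0.04] half-turn alt -179.89
```

```bash
python3 -m inch '[{"fingers":1,"delta_pos":[2.5,0,0],"twist":[0,0,0]},{"fingers":1,"delta_pos":[2,0,0],"twist":[0,0,0]},{"fingers":1,"delta_pos":[1,0,0],"twist":[0,0,0]},{"fingers":1,"delta_pos":[0,0,0],"twist":[0,0,0]}]'; python3 -m inch '[{"fingers":-1,"delta_pos":[0,0,0],"twist":[0,0,0]},{"fingers":-1,"delta_pos":[0,0,0],"twist":[0,0,0]},{"fingers":-1,"delta_pos":[0,0,0],"twist":[0,0,0]},{"fingers":-1,"delta_pos":[0,0,0],"twist":[0,0,0]}]'; python3 -m inch '[{"fingers":-1,"delta_pos":[-0.5,0,0],"twist":[0,0,0]},{"fingers":-1,"delta_pos":[-1.5,0,0],"twist":[0,0,0]},{"fingers":-1,"delta_pos":[-3,0,0],"twist":[0,0,0]},{"fingers":-1,"delta_pos":[-3,0,0],"twist":[0,0,0]},{"fingers":-1,"delta_pos":[-2,0,0],"twist":[0,0,0]}]'; python3 go.py 0.6437 0.0075 0.1 4.5
```

```text
time: 14.55
tool_pos: [0.4269, -0.102, 0.0805]
tool_rot: [0.678, -0.199, 0.678, 0.199]
contact_force: [0.1, 0.7, 0.6]
gripper_width: 1.002
time: 15.05
tool_pos: [0.4276, -0.1023, 0.0815]
tool_rot: [0.679, -0.2, 0.678, 0.199]
contact_force: [0.3, 1.4, 4.4]
gripper_width: 0.502
time: 15.68
tool_pos: [0.4272, -0.1021, 0.1827]
tool_rot: [0.679, -0.2, 0.678, 0.199]
contact_force: [0.3, 0.7, -0.8]
gripper_width: 0.498
tcp [ 0.4272 -0.1021  0.1827] boxyaw of tool 122.74 tilt: toolx [ 0.0021 -0.001  -1.    ] joints [-0.4  -0.39  2.08 -0.    1.44 -0.98] t 15.68
delta now-frame cm [ 8.31 -2.47 24.13] world [21.65 10.96 -8.27]
twist deg about x 118.24  delta in after-twist frame cm [ 8.31 22.43 -9.24] half-turn alt -61.76
```

```bash
python3 -m inch '[{"fingers":-1,"delta_pos":[0,-0.5,3],"twist":[0,0,0]},{"fingers":-1,"delta_pos":[0,-0.5,5.5],"twist":[0,0,0]},{"fingers":-1,"delta_pos":[0,-0.5,5.5],"twist":[0,0,0]},{"fingers":-1,"delta_pos":[0,-0.5,5.5],"twist":[0,0,0]},{"fingers":-1,"delta_pos":[0,-0.5,4.6],"twist":[6,0,0]}]'|head -2;  python3 -m inch '[{"fingers":-1,"delta_pos":[0,0,0],"twist":[10.6,0,0]},{"fingers":-1,"delta_pos":[0,0,0],"twist":[10.6,0,0]},{"fingers":-1,"delta_pos":[0,0,0],"twist":[10.6,0,0]},{"fingers":-1,"delta_pos":[0,0,0],"twist":[10.6,0,0]},{"fingers":-1,"delta_pos":[0,0,0],"twist":[10.6,0,0]}]'|head -2;  python3 -m inch '[{"fingers":-1,"delta_pos":[0,0,0],"twist":[10.6,0,0]},{"fingers":-1,"delta_pos":[0,0,0],"twist":[10.6,0,0]},{"fingers":-1,"delta_pos":[0,0,0],"twist":[10.6,0,0]},{"fingers":-1,"delta_pos":[0,0,0],"twist":[10.6,0,0]},{"fingers":-1,"delta_pos":[0,0,0],"twist":[10.6,0,0]}]'|head -2; python3 -m inch '[{"fingers":-1,"delta_pos":[0,0,0],"twist":[6,0,0]},{"fingers":-1,"delta_pos":[0,0,0],"twist":[0,0,0]},{"fingers":-1,"delta_pos":[0,0,0],"twist":[0,0,0]}]'|head -2; python3 go.py 0.6437 0.0075 0.0155 4.5; python3 held.py small_left 0.6437 0.0075 4.5 0.204 w8.png
```

```text
time: 16.3
tool_pos: [0.6446, 0.0086, 0.1808]
time: 16.92
tool_pos: [0.6429, 0.0074, 0.1809]
time: 17.55
tool_pos: [0.6429, 0.0074, 0.1809]
time: 17.92
tool_pos: [0.643, 0.0074, 0.1806]
tcp [0.643  0.0074 0.1806] boxyaw of tool 4.82 tilt: toolx [ 1.e-04 -0.e+00 -1.e+00] joints [-0.1   0.13  1.62 -0.    1.4   1.38] t 17.93
delta now-frame cm [ 1.651e+01  7.000e-02 -1.000e-02] world [ 7.000e-02  1.000e-02 -1.651e+01]
twist deg about x 0.32  delta in after-twist frame cm [ 1.651e+01  7.000e-02 -1.000e-02] half-turn alt -179.68
small_left x 0.6438 y 0.0072 yaw 3.3 iou 0.925 offset along box x 0.1 mm, y -0.3 mm
lid z 0.2030 tilt deg [-1.66 -0.16] 8885
```

View pics/w8.png

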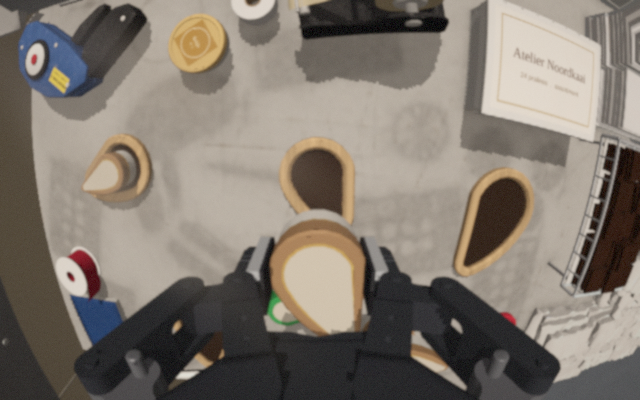

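```bash
python3 -m inch '[{"fingers":-1,"delta_pos":[2,0.1,0],"twist":[0,0,0]},{"fingers":-1,"delta_pos":[4,0,0],"twist":[0,0,0]},{"fingers":-1,"delta_pos":[4,0,0],"twist":[0,0,0]},{"fingers":-1,"delta_pos":[2.5,0,0],"twist":[0,0,0]},{"fingers":-1,"delta_pos":[1.5,0,0],"twist":[0,0,0]}]'|head -2; python3 -m inch '[{"fingers":-1,"delta_pos":[0.7,0,0],"twist":[0,0,0]},{"fingers":-1,"delta_pos":[0.5,0,0],"twist":[0,0,0]},{"fingers":-1,"delta_pos":[0.3,0,0],"twist":[0,0,0]},{"fingers":-1,"delta_pos":[0,0,0],"twist":[0,0,0]},{"fingers":-1,"delta_pos":[0,0,0],"twist":[0,0,0]}]';python3 go.py 0.6437 0.0075 0.0155 4.5
```

```text
time: 18.6
tool_pos: [0.6421, 0.0077, 0.0369]
time: 19.23
tool_pos: [0.6444, 0.0074, 0.026]
tool_rot: [0.521, 0.479, 0.52, -0.479]
contact_force: [-1.1, -1.2, -0.6]
gripper_width: 0.495
tcp [0.6444 0.0074 0.026 ] boxyaw of tool 4.74 tilt: toolx [ 1.1e-03 -1.0e-04 -1.0e+00] joints [-0.1   0.3   1.7   0.    1.14  1.38] t 19.23
delta now-frame cm [ 1.05 -0.07 -0.01] world [-0.07  0.01 -1.05]
twist deg about x 0.24  delta in after-twist frame cm [ 1.05 -0.07 -0.01] half-turn alt -179.76
```

```bash
python3 -m inch '[{"fingers":-1,"delta_pos":[0.5,0,0],"twist":[0,0,0]},{"fingers":-1,"delta_pos":[0.3,0,0],"twist":[0,0,0]},{"fingers":-1,"delta_pos":[0.2,0,0],"twist":[0,0,0]},{"fingers":-1,"delta_pos":[0,0,0],"twist":[0,0,0]}]'; python3 -m inch '[{"fingers":0.4,"delta_pos":[0,0,0],"twist":[0,0,0]},{"fingers":0.7,"delta_pos":[0,0,0],"twist":[0,0,0]},{"fingers":0.7,"delta_pos":[0,0,0],"twist":[0,0,0]}]'; python3 -m inch '[{"fingers":0.7,"delta_pos":[-1,0,0],"twist":[0,0,0]},{"fingers":0.7,"delta_pos":[-3,0,0],"twist":[0,0,0]},{"fingers":1,"delta_pos":[-5,0,0],"twist":[0,0,0]},{"fingers":1,"delta_pos":[-5,0,0],"twist":[0,0,0]},{"fingers":1,"delta_pos":[-3,0,0],"twist":[0,0,0]}]'; python3 held.py small_left 0.6437 0.0075 4.5 0.036 w9.png; python3 go.py 0.433 -0.0954 0.17 108.9
```

```text
time: 19.73
tool_pos: [0.6437, 0.0075, 0.0149]
tool_rot: [0.52, 0.479, 0.52, -0.479]
contact_force: [-0.1, -0.5, -1.0]
gripper_width: 0.494
time: 20.1
tool_pos: [0.6442, 0.0074, 0.0156]
tool_rot: [0.52, 0.479, 0.52, -0.479]
contact_force: [0.9, 0.1, -0.5]
gripper_width: 0.851
time: 20.72
tool_pos: [0.6453, 0.0073, 0.1901]
tool_rot: [0.522, 0.48, 0.519, -0.478]
contact_force: [-0.2, -0.8, 0.1]
gripper_width: 0.999
small_left x 0.6436 y 0.0077 yaw 3.9 iou 0.939 offset along box x -0.1 mm, y 0.2 mm
lid z 0.0358 tilt deg [-1.15 -0.21] 1833
tcp [0.6472 0.0072 0.1943] boxyaw of tool 4.75 tilt: toolx [ 0.0114 -0.0012 -0.9999] joints [-0.1   0.12  1.6   0.    1.41  1.38] t 20.77
delta now-frame cm [  2.2  -22.22   8.45] world [-21.42 -10.26  -2.43]
twist deg about x -104.15  delta in after-twist frame cm [  2.2   -2.76 -23.61] half-turn alt 75.85
```

View pics/w9.png

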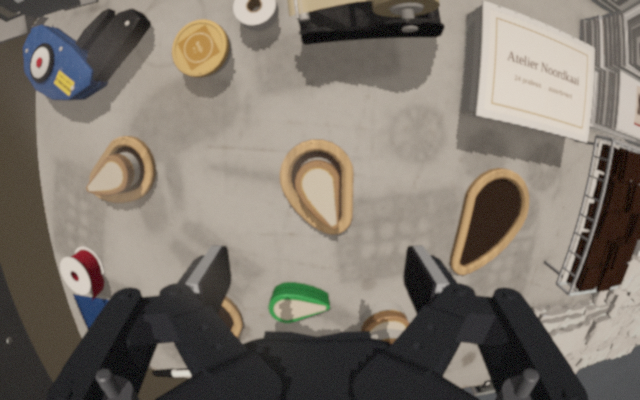

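```bash
python3 -m inch '[{"fingers":1,"delta_pos":[0,-3.5,1.3],"twist":[0,0,0]},{"fingers":1,"delta_pos":[0,-5.5,2.1],"twist":[0,0,0]},{"fingers":1,"delta_pos":[0,-5.5,2.1],"twist":[0,0,0]},{"fingers":1,"delta_pos":[0,-5.5,2.1],"twist":[0,0,0]},{"fingers":1,"delta_pos":[0,-2,0.8],"twist":[-10.6,0,0]}]'|head -2;  python3 -m inch '[{"fingers":1,"delta_pos":[0,0,0],"twist":[-10.6,0,0]},{"fingers":1,"delta_pos":[0,0,0],"twist":[-10.6,0,0]},{"fingers":1,"delta_pos":[0,0,0],"twist":[-10.6,0,0]},{"fingers":1,"delta_pos":[0,0,0],"twist":[-10.6,0,0]},{"fingers":1,"delta_pos":[0,0,0],"twist":[-10.6,0,0]}]'|head -2;  python3 -m inch '[{"fingers":1,"delta_pos":[0,0,0],"twist":[-10.6,0,0]},{"fingers":1,"delta_pos":[0,0,0],"twist":[-10.6,0,0]},{"fingers":1,"delta_pos":[0,0,0],"twist":[-10.6,0,0]},{"fingers":1,"delta_pos":[0,0,0],"twist":[-8,0,0]},{"fingers":1,"delta_pos":[0,0,0],"twist":[0,0,0]}]'|head -2; python3 -m inch '[{"fingers":1,"delta_pos":[0,0,0],"twist":[0,0,0]}]'|head -2;  python3 - <<'E'
from h import *
grab('wrist','w10.png')
E
python3 boxes.py large_right large_left;python3 go.py 0.433 -0.0954 0.13 108.9
```

```text
time: 21.4
tool_pos: [0.4293, -0.0951, 0.1849]
time: 22.02
tool_pos: [0.4315, -0.0944, 0.1854]
time: 22.65
tool_pos: [0.4316, -0.0944, 0.1854]
time: 22.78
tool_pos: [0.4316, -0.0944, 0.1854]
large_right x 0.4336 y -0.0948 yaw -253.0 iou 0.931
large_left x 0.4489 y -0.0984 yaw 32.7 iou 0.632
tcp [ 0.4316 -0.0944  0.1853] boxyaw of tool 108.05 tilt: toolx [ 1.e-04 -1.e-04 -1.e+00] joints [-0.38 -0.38  2.07 -0.    1.45 -0.7 ] t 22.82
delta now-frame cm [ 5.53 -0.14  0.1 ] world [ 0.14 -0.1  -5.53]
twist deg about x -0.85  delta in after-twist frame cm [ 5.53 -0.14  0.1 ] half-turn alt 179.15
```

View pics/w10.png

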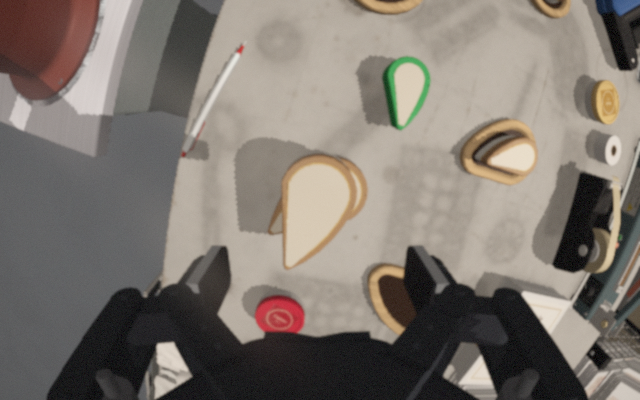

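View pics/bx.png

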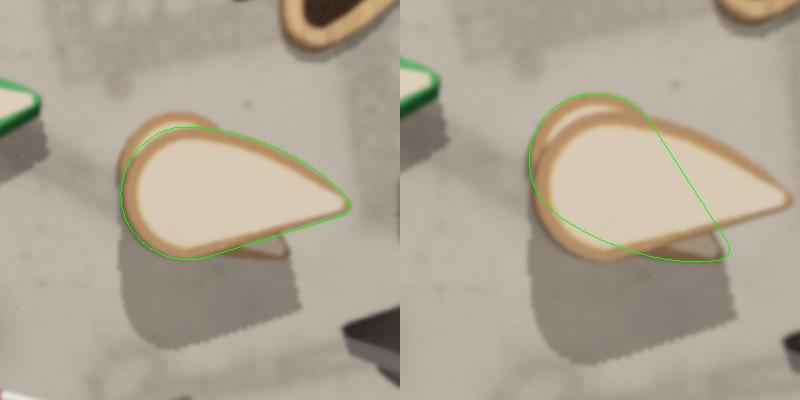

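```bash
python3 -m inch '[{"fingers":1,"delta_pos":[3,-0.1,0.2],"twist":[0,0,0]},{"fingers":1,"delta_pos":[4,0,0],"twist":[0,0,0]},{"fingers":1,"delta_pos":[3,0,0],"twist":[0,0,0]},{"fingers":1,"delta_pos":[2,0,0],"twist":[0,0,0]},{"fingers":1,"delta_pos":[1.2,0,0],"twist":[0,0,0]}]';  python3 -m inch '[{"fingers":1,"delta_pos":[0.8,0,0],"twist":[0,0,0]},{"fingers":1,"delta_pos":[0,0,0],"twist":[0,0,0]},{"fingers":1,"delta_pos":[0,0,0],"twist":[0,0,0]}]'; python3 go.py 0.4338 -0.0945 0.045 108; python3 - <<'E'
from h import *
grab('wrist','w11.png')
E
```

```text
time: 23.45
tool_pos: [0.4333, -0.0945, 0.0521]
tool_rot: [0.698, -0.111, 0.699, 0.111]
contact_force: [-0.4, -1.1, 0.0]
gripper_width: 1.003
time: 23.82
tool_pos: [0.4346, -0.095, 0.0462]
tool_rot: [0.699, -0.112, 0.698, 0.111]
contact_force: [0.5, -0.3, 0.6]
gripper_width: 1.001
tcp [ 0.4346 -0.095   0.0462] boxyaw of tool 108.13 tilt: toolx [ 1.5e-03 -6.0e-04 -1.0e+00] joints [-0.38 -0.2   2.18  0.    1.16 -0.7 ] t 23.82
delta now-frame cm [ 0.12  0.07 -0.06] world [-0.08  0.05 -0.12]
twist deg about x 0.13  delta in after-twist frame cm [ 0.12  0.07 -0.06] half-turn alt -179.87
```

View pics/w11.png

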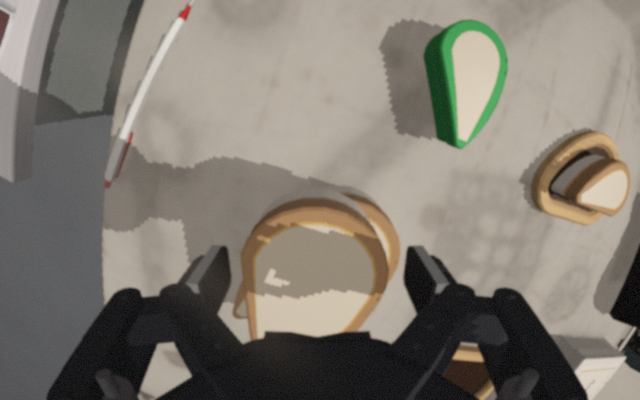

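```bash
python3 -m inch '[{"fingers":-1,"delta_pos":[0.1,0,0],"twist":[0,0,0]},{"fingers":-1,"delta_pos":[0,0,0],"twist":[0,0,0]},{"fingers":-1,"delta_pos":[0,0,0],"twist":[0,0,0]}]'; python3 -m inch '[{"fingers":-1,"delta_pos":[-0.5,0,0],"twist":[0,0,0]},{"fingers":-1,"delta_pos":[-1.5,0,0],"twist":[0,0,0]},{"fingers":-1,"delta_pos":[-3,0,0],"twist":[0,0,0]},{"fingers":-1,"delta_pos":[-3,0,0],"twist":[0,0,0]},{"fingers":-1,"delta_pos":[-2,0,0],"twist":[0,0,0]}]'; python3 -m inch '[{"fingers":-1,"delta_pos":[-1,0,0],"twist":[0,0,0]},{"fingers":-1,"delta_pos":[0,0,0],"twist":[0,0,0]}]';python3 go.py 0.6237 -0.223 0.1 -0.2
```

```text
time: 24.25
tool_pos: [0.4347, -0.0951, 0.0452]
tool_rot: [0.699, -0.112, 0.698, 0.111]
contact_force: [0.2, 0.3, 4.4]
gripper_width: 0.751
time: 24.88
tool_pos: [0.4343, -0.0949, 0.1466]
tool_rot: [0.699, -0.112, 0.698, 0.111]
contact_force: [1.1, -0.4, -2.0]
gripper_width: 0.751
time: 25.12
tool_pos: [0.4341, -0.0948, 0.155]
tool_rot: [0.699, -0.112, 0.698, 0.111]
contact_force: [-0.1, 0.9, -2.2]
gripper_width: 0.755
tcp [ 0.4341 -0.0948  0.155 ] boxyaw of tool 108.14 tilt: toolx [ 1.2e-03 -4.0e-04 -1.0e+00] joints [-0.38 -0.35  2.1   0.    1.39 -0.7 ] t 25.12
delta now-frame cm [  5.52 -18.08  14.02] world [ 18.96 -12.82  -5.5 ]
twist deg about x 108.34  delta in after-twist frame cm [ 5.52 19.   12.75] half-turn alt -71.66
```

```bash
python3 -m inch '[{"fingers":-1,"delta_pos":[0,-2.1,1.6],"twist":[0,0,0]},{"fingers":-1,"delta_pos":[0,-4,3.1],"twist":[0,0,0]},{"fingers":-1,"delta_pos":[0,-4.5,3.5],"twist":[0,0,0]},{"fingers":-1,"delta_pos":[0,-4.5,3.5],"twist":[0,0,0]},{"fingers":-1,"delta_pos":[0,-3,2.3],"twist":[5,0,0]}]'|head -2;  python3 -m inch '[{"fingers":-1,"delta_pos":[0,0,0],"twist":[10,0,0]},{"fingers":-1,"delta_pos":[0,0,0],"twist":[10,0,0]},{"fingers":-1,"delta_pos":[0,0,0],"twist":[10,0,0]},{"fingers":-1,"delta_pos":[0,0,0],"twist":[10,0,0]},{"fingers":-1,"delta_pos":[0,0,0],"twist":[10,0,0]}]'|head -2;  python3 -m inch '[{"fingers":-1,"delta_pos":[0,0,0],"twist":[10,0,0]},{"fingers":-1,"delta_pos":[0,0,0],"twist":[10,0,0]},{"fingers":-1,"delta_pos":[0,0,0],"twist":[10,0,0]},{"fingers":-1,"delta_pos":[0,0,0],"twist":[10,0,0]},{"fingers":-1,"delta_pos":[0,0,0],"twist":[10,0,0]}]'|head -2; python3 -m inch '[{"fingers":-1,"delta_pos":[0,0,0],"twist":[3.3,0,0]},{"fingers":-1,"delta_pos":[0,0,0],"twist":[0,0,0]},{"fingers":-1,"delta_pos":[0,0,0],"twist":[0,0,0]}]'; python3 go.py 0.6237 -0.223 0.0155 -0.2; python3 held.py large_right 0.6237 -0.223 -0.2 0.181 w12.png
```

```text
time: 25.75
tool_pos: [0.6241, -0.2242, 0.1519]
time: 26.38
tool_pos: [0.6223, -0.2227, 0.1521]
time: 27.0
tool_pos: [0.6223, -0.2227, 0.1521]
time: 27.38
tool_pos: [0.6228, -0.223, 0.1532]
tool_rot: [-0.499, -0.5, -0.5, 0.501]
contact_force: [0.2, 0.2, -1.7]
gripper_width: 0.753
tcp [ 0.6228 -0.223   0.1532] boxyaw of tool -0.12 tilt: toolx [-1.6e-03  8.0e-04 -1.0e+00] joints [-0.46  0.19  1.59 -0.    1.36  1.12] t 27.38
delta now-frame cm [1.377e+01 1.100e-01 1.000e-02] world [  0.09  -0.   -13.77]
twist deg about x 0.08  delta in after-twist frame cm [1.377e+01 1.100e-01 1.000e-02] half-turn alt -179.92
large_right x 0.6222 y -0.2218 yaw -7.2 iou 0.951 offset along box x -1.5 mm, y 1.2 mm
lid z 0.1799 tilt deg [-0.22  0.15] 12442
```

View pics/w12.png

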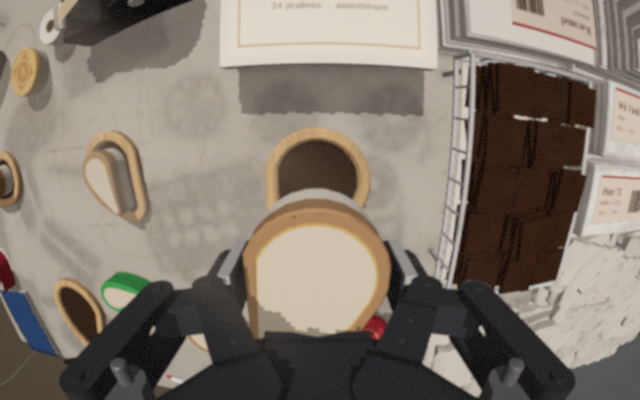

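View pics/held_w12.png

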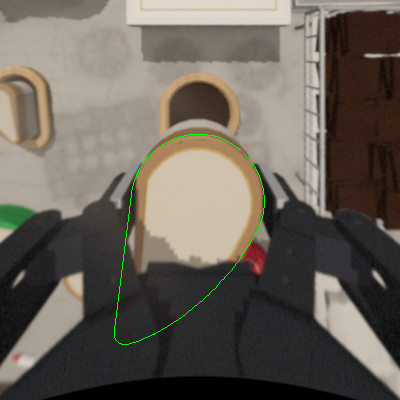

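```bash
python3 -m inch '[{"fingers":-1,"delta_pos":[2,0.1,0],"twist":[0,0,0]},{"fingers":-1,"delta_pos":[3.5,0,0],"twist":[0,0,0]},{"fingers":-1,"delta_pos":[3,0,0],"twist":[0,0,0]},{"fingers":-1,"delta_pos":[2,0,0],"twist":[0,0,0]},{"fingers":-1,"delta_pos":[1,0,0],"twist":[0,0,0]}]'|head -2; python3 -m inch '[{"fingers":-1,"delta_pos":[0.7,0,0],"twist":[0,0,0]},{"fingers":-1,"delta_pos":[0.5,0,0],"twist":[0,0,0]},{"fingers":-1,"delta_pos":[0.3,0,0],"twist":[0,0,0]},{"fingers":-1,"delta_pos":[0,0,0],"twist":[0,0,0]},{"fingers":-1,"delta_pos":[0,0,0],"twist":[0,0,0]}]';python3 go.py 0.6237 -0.223 0.0145 -0.2; python3 - <<'E'
from h import *
f=grab('side');cv2.imwrite('pics/sd13.png',cv2.resize(f['pixels'][200:340,180:380],None,fx=4,fy=4,interpolation=2))
E
```

```text
time: 28.05
tool_pos: [0.6234, -0.2227, 0.0371]
time: 28.68
tool_pos: [0.6246, -0.2233, 0.0248]
tool_rot: [0.5, 0.501, 0.499, -0.501]
contact_force: [-0.3, -0.1, -1.9]
gripper_width: 0.754
tcp [ 0.6246 -0.2233  0.0248] boxyaw of tool -0.16 tilt: toolx [ 8.e-04 -4.e-04 -1.e+00] joints [-0.46  0.34  1.65 -0.    1.15  1.12] t 28.68
delta now-frame cm [ 1.03 -0.09 -0.03] world [-0.09  0.03 -1.03]
twist deg about x 0.04  delta in after-twist frame cm [ 1.03 -0.09 -0.03] half-turn alt -179.96
```

View pics/sd13.png

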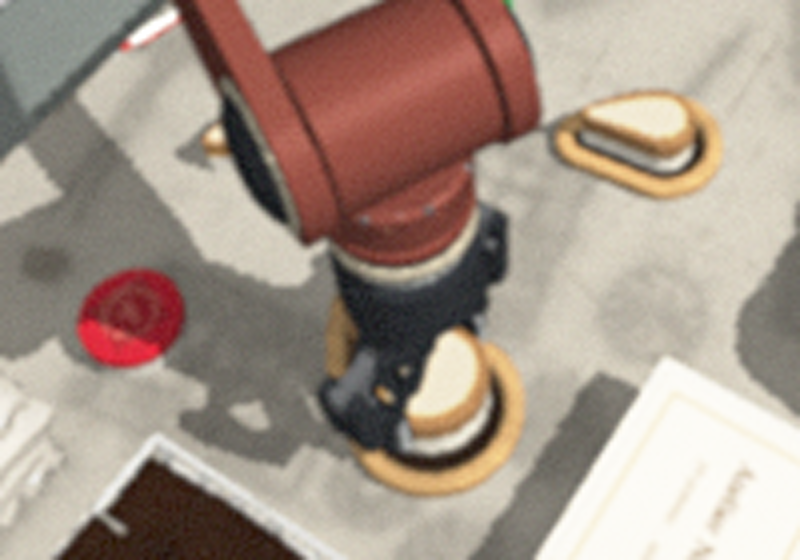

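```bash
python3 -m inch '[{"fingers":-1,"delta_pos":[0.5,-0.05,0],"twist":[0,0,0]},{"fingers":-1,"delta_pos":[0.3,0,0],"twist":[0,0,0]},{"fingers":-1,"delta_pos":[0.2,0,0],"twist":[0,0,0]},{"fingers":-1,"delta_pos":[0,0,0],"twist":[0,0,0]}]'; python3 -m inch '[{"fingers":0.8,"delta_pos":[0,0,0],"twist":[0,0,0]},{"fingers":1,"delta_pos":[0,0,0],"twist":[0,0,0]},{"fingers":1,"delta_pos":[0,0,0],"twist":[0,0,0]}]'; python3 -m inch '[{"fingers":1,"delta_pos":[-1,0,0],"twist":[0,0,0]},{"fingers":1,"delta_pos":[-2.5,0,0],"twist":[0,0,0]},{"fingers":1,"delta_pos":[-5,0,0],"twist":[0,0,0]},{"fingers":1,"delta_pos":[-5,0,0],"twist":[0,0,0]},{"fingers":1,"delta_pos":[-2.5,0,0],"twist":[0,0,0]}]'; python3 held.py large_right 0.6237 -0.223 -0.2 0.04 w14.png; python3 go.py 0.449 -0.0985 0.17 32.5
```

```text
time: 29.22
tool_pos: [0.6236, -0.2231, 0.0139]
tool_rot: [-0.499, -0.501, -0.5, 0.501]
contact_force: [0.1, 0.5, -1.3]
gripper_width: 0.753
time: 29.6
tool_pos: [0.6241, -0.2233, 0.0148]
tool_rot: [0.5, 0.501, 0.499, -0.501]
contact_force: [0.3, 0.4, 0.3]
gripper_width: 0.996
time: 30.22
tool_pos: [0.6254, -0.2239, 0.1797]
tool_rot: [0.502, 0.501, 0.497, -0.5]
contact_force: [-0.5, 0.6, -0.4]
gripper_width: 1.002
large_right x 0.6229 y -0.2222 yaw -1.2 iou 0.934 offset along box x -0.8 mm, y 0.8 mm
lid z 0.0400 tilt deg [-0.07  0.13] 3051
tcp [ 0.6266 -0.2245  0.1828] boxyaw of tool -0.16 tilt: toolx [ 0.0098 -0.0048 -0.9999] joints [-0.46  0.17  1.57  0.    1.39  1.12] t 30.27
delta now-frame cm [  1.04 -17.81 -12.55] world [-17.76  12.6   -1.28]
twist deg about x -32.66  delta in after-twist frame cm [  1.04  -8.22 -20.18] half-turn alt 147.34
```

View pics/w14.png

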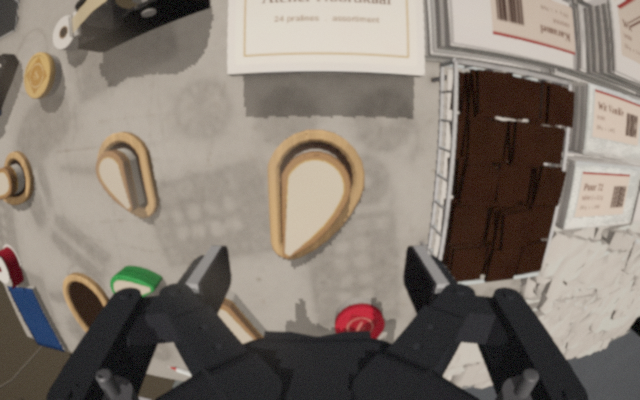

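```bash
python3 -m inch '[{"fingers":1,"delta_pos":[0,-3,-2.1],"twist":[0,0,0]},{"fingers":1,"delta_pos":[0,-4.7,-3.3],"twist":[0,0,0]},{"fingers":1,"delta_pos":[0,-4.7,-3.3],"twist":[0,0,0]},{"fingers":1,"delta_pos":[0,-3.4,-2.4],"twist":[0,0,0]},{"fingers":1,"delta_pos":[0,-1.8,-1.2],"twist":[-10.6,0,0]}]'|head -2;  python3 -m inch '[{"fingers":1,"delta_pos":[0,0,0],"twist":[-10.6,0,0]},{"fingers":1,"delta_pos":[0,0,0],"twist":[-10.6,0,0]},{"fingers":1,"delta_pos":[0,0,0],"twist":[0,0,0]},{"fingers":1,"delta_pos":[0,0,0],"twist":[0,0,0]}]'|head -2;  python3 - <<'E'
from h import *
grab('wrist','w15.png')
E
python3 boxes.py large_left;python3 go.py 0.449 -0.0985 0.01 32.5
```

```text
time: 30.9
tool_pos: [0.4463, -0.0984, 0.1736]
time: 31.4
tool_pos: [0.448, -0.0997, 0.1742]
large_left x 0.4505 y -0.0978 yaw 30.0 iou 0.877
tcp [ 0.4481 -0.0997  0.1741] boxyaw of tool 31.52 tilt: toolx [-2.e-04  1.e-04 -1.e+00] joints [-0.38 -0.32  2.05 -0.    1.42  0.64] t 31.45
delta now-frame cm [16.41  0.15 -0.05] world [  0.09   0.12 -16.41]
twist deg about x -0.98  delta in after-twist frame cm [16.41  0.15 -0.05] half-turn alt 179.02
```

View pics/bx.png

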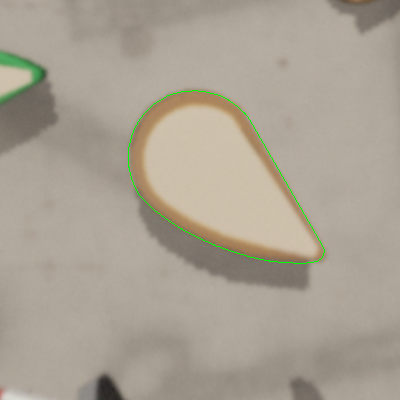

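View pics/w15.png

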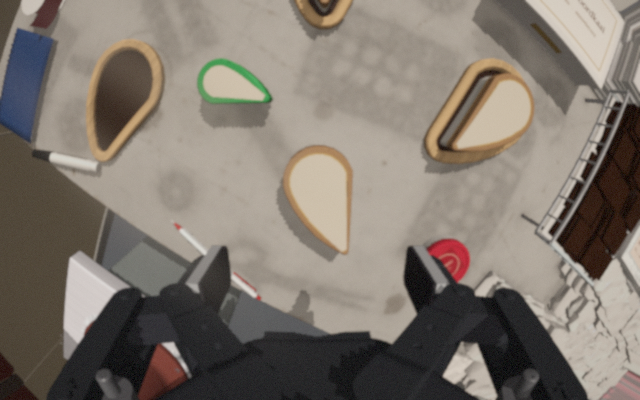

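```bash
python3 go.py 0.4503 -0.0978 0.01 30; python3 -m inch '[{"fingers":1,"delta_pos":[3,0.3,0],"twist":[1.5,0,0]},{"fingers":1,"delta_pos":[4,0,0],"twist":[0,0,0]},{"fingers":1,"delta_pos":[3.5,0,0],"twist":[0,0,0]},{"fingers":1,"delta_pos":[2.5,0,0],"twist":[0,0,0]},{"fingers":1,"delta_pos":[1.3,0,0],"twist":[0,0,0]}]';  python3 -m inch '[{"fingers":1,"delta_pos":[0.8,0,0],"twist":[0,0,0]},{"fingers":1,"delta_pos":[0,0,0],"twist":[0,0,0]},{"fingers":1,"delta_pos":[0,0,0],"twist":[0,0,0]}]'; python3 go.py 0.4503 -0.0978 0.01 30
```

```text
tcp [ 0.4481 -0.0997  0.1741] boxyaw of tool 31.52 tilt: toolx [-2.e-04  1.e-04 -1.e+00] joints [-0.38 -0.32  2.05 -0.    1.42  0.64] t 31.45
delta now-frame cm [16.41  0.29 -0.04] world [  0.22   0.19 -16.41]
twist deg about x 1.52  delta in after-twist frame cm [16.41  0.29 -0.05] half-turn alt -178.48
time: 32.08
tool_pos: [0.4497, -0.0978, 0.0297]
tool_rot: [0.612, 0.353, 0.613, -0.353]
contact_force: [-0.2, -0.2, 0.2]
gripper_width: 1.003
time: 32.45
tool_pos: [0.4515, -0.0984, 0.0244]
tool_rot: [0.613, 0.353, 0.612, -0.353]
contact_force: [0.3, -1.2, -0.4]
gripper_width: 0.999
tcp [ 0.4515 -0.0984  0.0244] boxyaw of tool 30.13 tilt: toolx [ 1.8e-03 -7.0e-04 -1.0e+00] joints [-0.38 -0.11  2.15 -0.    1.11  0.67] t 32.45
delta now-frame cm [ 1.44 -0.08 -0.12] world [-0.12  0.06 -1.44]
twist deg about x 0.13  delta in after-twist frame cm [ 1.44 -0.08 -0.12] half-turn alt -179.87
```

```bash
python3 -m inch '[{"fingers":1,"delta_pos":[0.8,-0.1,-0.1],"twist":[0,0,0]},{"fingers":1,"delta_pos":[0.4,0,0],"twist":[0,0,0]},{"fingers":1,"delta_pos":[0.1,0,0],"twist":[0,0,0]},{"fingers":1,"delta_pos":[0,0,0],"twist":[0,0,0]}]'; python3 -m inch '[{"fingers":-1,"delta_pos":[0,0,0],"twist":[0,0,0]},{"fingers":-1,"delta_pos":[0,0,0],"twist":[0,0,0]},{"fingers":-1,"delta_pos":[0,0,0],"twist":[0,0,0]}]'; python3 -m inch '[{"fingers":-1,"delta_pos":[-0.5,0,0],"twist":[0,0,0]},{"fingers":-1,"delta_pos":[-1.5,0,0],"twist":[0,0,0]},{"fingers":-1,"delta_pos":[-3,0,0],"twist":[0,0,0]},{"fingers":-1,"delta_pos":[-3,0,0],"twist":[0,0,0]},{"fingers":-1,"delta_pos":[-2,0,0],"twist":[0,0,0]}]'; python3 -m inch '[{"fingers":-1,"delta_pos":[-1,0,0],"twist":[0,0,0]},{"fingers":-1,"delta_pos":[0,0,0],"twist":[0,0,0]}]';python3 go.py 0.430 0.1447 0.1 -20.3
```

```text
time: 32.95
tool_pos: [0.4492, -0.0977, 0.0102]
tool_rot: [0.613, 0.353, 0.613, -0.353]
contact_force: [0.3, 0.3, 0.2]
gripper_width: 0.998
time: 33.33
tool_pos: [0.45, -0.098, 0.011]
tool_rot: [0.613, 0.353, 0.612, -0.353]
contact_force: [1.0, 0.5, 3.8]
gripper_width: 0.749
time: 33.95
tool_pos: [0.4498, -0.0979, 0.1127]
tool_rot: [0.614, 0.353, 0.612, -0.353]
contact_force: [0.4, 0.2, -0.7]
gripper_width: 0.752
time: 34.2
tool_pos: [0.4496, -0.0979, 0.1211]
tool_rot: [0.613, 0.353, 0.612, -0.353]
contact_force: [-0.2, 0.4, -1.7]
gripper_width: 0.756
tcp [ 0.4496 -0.0979  0.1211] boxyaw of tool 30.14 tilt: toolx [ 1.4e-03 -6.0e-04 -1.0e+00] joints [-0.38 -0.26  2.09  0.    1.31  0.67] t 34.2
delta now-frame cm [  2.09  10.48 -21.96] world [-1.96 24.26 -2.11]
twist deg about x 50.44  delta in after-twist frame cm [  2.09 -10.26 -22.07] half-turn alt -129.56
```

```bash
python3 -m inch '[{"fingers":-1,"delta_pos":[0,1.3,-2.6],"twist":[0,0,0]},{"fingers":-1,"delta_pos":[0,2.4,-5.1],"twist":[0,0,0]},{"fingers":-1,"delta_pos":[0,2.4,-5.1],"twist":[0,0,0]},{"fingers":-1,"delta_pos":[0,2.4,-5.1],"twist":[0,0,0]},{"fingers":-1,"delta_pos":[0,2,-4],"twist":[5,0,0]}]'|head -2;  python3 -m inch '[{"fingers":-1,"delta_pos":[0,0,0],"twist":[10,0,0]},{"fingers":-1,"delta_pos":[0,0,0],"twist":[10,0,0]},{"fingers":-1,"delta_pos":[0,0,0],"twist":[10,0,0]},{"fingers":-1,"delta_pos":[0,0,0],"twist":[10,0,0]},{"fingers":-1,"delta_pos":[0,0,0],"twist":[5.4,0,0]}]'|head -2;  python3 -m inch '[{"fingers":-1,"delta_pos":[0,0,0],"twist":[0,0,0]},{"fingers":-1,"delta_pos":[0,0,0],"twist":[0,0,0]}]'|head -2;python3 go.py 0.430 0.1447 0.0145 -20.3;  python3 held.py large_left 0.43 0.1447 -20.3 0.147 w16.png
```

```text
time: 34.83
tool_pos: [0.4287, 0.1462, 0.1189]
time: 35.45
tool_pos: [0.4291, 0.1442, 0.1187]
time: 35.7
tool_pos: [0.4296, 0.1443, 0.1195]
tcp [0.4296 0.1443 0.1195] boxyaw of tool -20.19 tilt: toolx [-1.5e-03 -2.0e-04 -1.0e+00] joints [ 0.16 -0.28  2.11  0.    1.31  2.08] t 35.7
delta now-frame cm [10.5   0.03 -0.06] world [  0.04   0.04 -10.5 ]
twist deg about x 0.11  delta in after-twist frame cm [10.5   0.03 -0.06] half-turn alt -179.89
large_left x 0.4299 y 0.1432 yaw -13.3 iou 0.941 offset along box x 0.4 mm, y -1.4 mm
lid z 0.1446 tilt deg [-0.2  -0.02] 12172
```

View pics/w16.png

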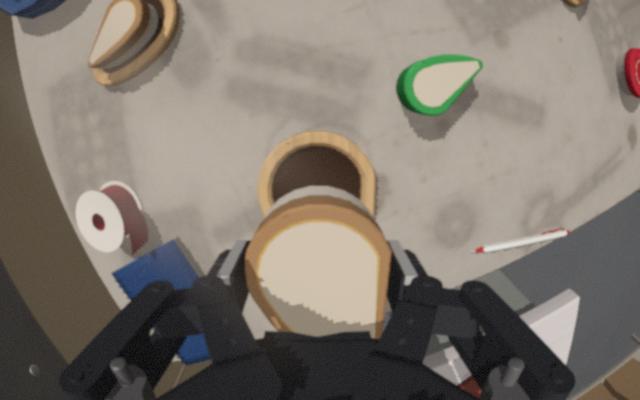

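View pics/held_w16.png

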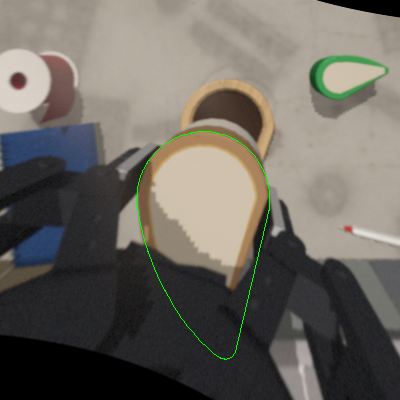

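```bash
python3 -m inch '[{"fingers":-1,"delta_pos":[2,0,-0.05],"twist":[0,0,0]},{"fingers":-1,"delta_pos":[3,0,0],"twist":[0,0,0]},{"fingers":-1,"delta_pos":[2,0,0],"twist":[0,0,0]},{"fingers":-1,"delta_pos":[1.2,0,0],"twist":[0,0,0]},{"fingers":-1,"delta_pos":[0.6,0,0],"twist":[0,0,0]}]'|head -2; python3 -m inch '[{"fingers":-1,"delta_pos":[0.4,0,0],"twist":[0,0,0]},{"fingers":-1,"delta_pos":[0.2,0,0],"twist":[0,0,0]},{"fingers":-1,"delta_pos":[0,0,0],"twist":[0,0,0]},{"fingers":-1,"delta_pos":[0,0,0],"twist":[0,0,0]}]';python3 go.py 0.430 0.1447 0.0155 -20.3
```

```text
time: 36.38
tool_pos: [0.4302, 0.1448, 0.0319]
time: 36.88
tool_pos: [0.4306, 0.1449, 0.0267]
tool_rot: [0.404, 0.58, 0.404, -0.58]
contact_force: [-0.4, -0.1, -1.8]
gripper_width: 0.755
tcp [0.4306 0.1449 0.0267] boxyaw of tool -20.26 tilt: toolx [ 8.e-04  1.e-04 -1.e+00] joints [ 0.16 -0.14  2.16  0.    1.11  2.08] t 36.88
delta now-frame cm [ 1.12 -0.05  0.04] world [-0.06 -0.02 -1.12]
twist deg about x 0.04  delta in after-twist frame cm [ 1.12 -0.05  0.04] half-turn alt -179.96
```

```bash
python3 -m inch '[{"fingers":-1,"delta_pos":[0.5,0,0],"twist":[0,0,0]},{"fingers":-1,"delta_pos":[0.4,0,0],"twist":[0,0,0]},{"fingers":-1,"delta_pos":[0.2,0,0],"twist":[0,0,0]},{"fingers":-1,"delta_pos":[0,0,0],"twist":[0,0,0]}]'; python3 -m inch '[{"fingers":0.8,"delta_pos":[0,0,0],"twist":[0,0,0]},{"fingers":1,"delta_pos":[0,0,0],"twist":[0,0,0]},{"fingers":1,"delta_pos":[0,0,0],"twist":[0,0,0]}]'; python3 -m inch '[{"fingers":1,"delta_pos":[-1,0,0],"twist":[0,0,0]},{"fingers":1,"delta_pos":[-2.5,0,0],"twist":[0,0,0]},{"fingers":1,"delta_pos":[-5,0,0],"twist":[0,0,0]},{"fingers":1,"delta_pos":[-5,0,0],"twist":[0,0,0]},{"fingers":1,"delta_pos":[-3,0,0],"twist":[0,0,0]}]'; python3 held.py large_left 0.430 0.1447 -20.3 0.04 w17.png; python3 -m inch '[{"fingers":1,"delta_pos":[-4,0,0],"twist":[0,0,0]},{"fingers":1,"delta_pos":[-4,0,0],"twist":[0,0,0]},{"fingers":1,"delta_pos":[-4,-3,0],"twist":[0,0,0]},{"fingers":1,"delta_pos":[0,-3,0],"twist":[0,0,0]},{"fingers":1,"delta_pos":[0,0,0],"twist":[0,0,0]}]'; python3 - <<'E'
from h import *
grab('wrist','w18.png');f=grab('scene','s18.png');g=grab('side','d18.png')
for f in(f,g):
    C=cloud(f).reshape(-1,3);px=f['pixels'].reshape(-1,3).astype(int)
    for nm,(x,y,zt) in dict(large_left=(.43,.1445,.04),small_right=(.637,.2415,.036),small_left=(.6437,.0075,.036),large_right=(.6237,-.223,.04)).items():
        m=(np.hypot(C[:,0]-x,C[:,1]-y)<.018)
        if m.sum()>5:
            P=C[m];A=np.c_[P[:,:2]-[x,y],np.ones(m.sum())];c=np.linalg.lstsq(A,P[:,2],rcond=None)[0];print(nm,'lid z %.4f (want %.3f) tilt'%(c[2],zt),np.degrees(c[:2]).round(2),m.sum())
    red=(px[:,2]>130)&(px[:,1]<70)
    m=red&(np.hypot(C[:,0]-.442,C[:,1]+.278)<.06);print('tin',C[m].mean(0).round(4))
    m=(np.hypot(C[:,0]-.486,C[:,1]-.328)<.06)&(C[:,2]>.033);print('ribbon',C[m].mean(0).round(4))
E
python3 go.py 0.4 0.1 0.3 0
```

```text
time: 37.38
tool_pos: [0.4303, 0.1449, 0.0152]
tool_rot: [-0.404, -0.58, -0.404, 0.58]
contact_force: [0.7, 0.1, -1.2]
gripper_width: 0.758
time: 37.75
tool_pos: [0.4305, 0.1449, 0.0155]
tool_rot: [0.404, 0.58, 0.404, -0.58]
contact_force: [-0.6, 0.1, 0.9]
gripper_width: 0.999
time: 38.38
tool_pos: [0.4315, 0.1451, 0.1844]
tool_rot: [0.405, 0.582, 0.403, -0.578]
contact_force: [0.5, 0.4, -0.2]
gripper_width: 1.002
large_left x 0.4303 y 0.1448 yaw -20.3 iou 0.945 offset along box x 0.2 mm, y 0.2 mm
lid z 0.0400 tilt deg [-0.07  0.11] 2963
time: 39.05
tool_pos: [0.3733, 0.1661, 0.3012]
tool_rot: [0.405, 0.581, 0.404, -0.579]
contact_force: [1.1, 0.2, -0.5]
gripper_width: 0.997
large_left lid z 0.1957 (want 0.040) tilt [-1151.37  -477.18] 179
small_right lid z 0.0360 (want 0.036) tilt [-10.34   6.21] 92
small_left lid z 0.0367 (want 0.036) tilt [ 1.47 -1.35] 105
large_right lid z 0.0410 (want 0.040) tilt [-0.93 -0.29] 125
tin [ 0.4443 -0.2794  0.0271]
ribbon [0.4815 0.3423 0.0393]
large_left lid z 0.0402 (want 0.040) tilt [ 0.79 -0.18] 80
small_right lid z 0.0332 (want 0.036) tilt [-29.22  18.3 ] 108
small_left lid z 0.0349 (want 0.036) tilt [-16.2   -0.31] 133
large_right lid z 0.0402 (want 0.040) tilt [-1.45 -0.2 ] 185
tin [ 0.4454 -0.2805  0.0263]
ribbon [0.4788 0.3424 0.038 ]
tcp [0.3741 0.1654 0.2997] boxyaw of tool -20.27 tilt: toolx [-6.e-04 -3.e-04 -1.e+00] joints [ 0.23 -0.53  1.99 -0.    1.68  2.16] t 39.2
delta now-frame cm [-0.03  4.69  5.24] world [ 2.59 -6.54  0.03]
twist deg about x -20.27  delta in after-twist frame cm [-0.03  2.59  6.54] half-turn alt 159.73
```

View pics/w18.png

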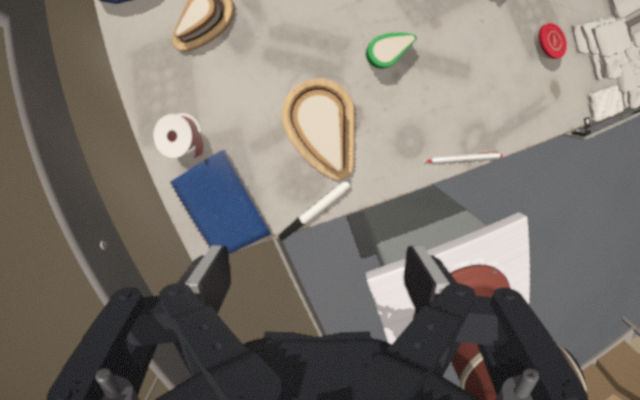

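View pics/d18.png

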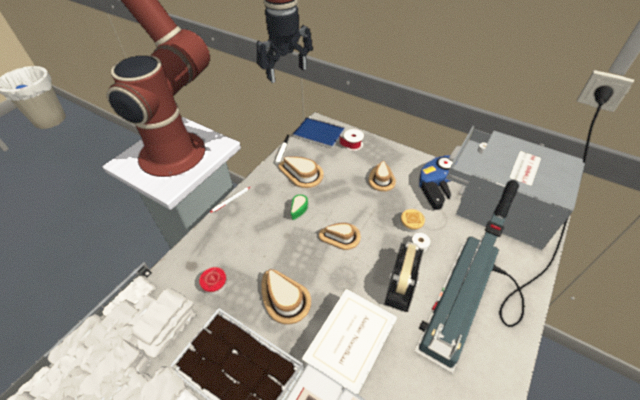

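```bash
python3 - <<'E'
from h import *
o=[]
for n in('scene','side'):
    f=load(n);C=cloud(f).reshape(-1,3)
    for nm,(x,y,zt) in dict(small_right=(.637,.2415,.036),small_left=(.6437,.0075,.036)).items():
        m=(np.hypot(C[:,0]-x,C[:,1]-y)<.04)&(C[:,2]>.028)
        P=C[m]
        for _ in range(3):
            A=np.c_[P[:,:2]-[x,y],np.ones(len(P))];c=np.linalg.lstsq(A,P[:,2],rcond=None)[0];r=abs(A@c-P[:,2]);P=P[r<.002]
        print(n,nm,'z %.4f'%c[2],'tilt',np.degrees(c[:2]).round(2),len(P),'cent',P.mean(0).round(4),P.min(0).round(3),P.max(0).round(3))
    cv2.imwrite('pics/cc_%s.png'%n,cv2.resize(f['pixels'][150:260,290:400],None,fx=5,fy=5,interpolation=2))
p=model('S','R',0.3,1.48)/1000
E
```

```text
scene small_right z 0.0359 tilt [-1.5   1.97] 102 cent [0.6321 0.2467 0.0362] [0.61  0.217 0.034] [0.658 0.275 0.039]
scene small_left z 0.0364 tilt [-1.43  1.71] 126 cent [0.6372 0.0037 0.0365] [ 0.608 -0.02   0.034] [0.664 0.026 0.039]
side small_right z 0.0355 tilt [-1.89  0.58] 136 cent [0.6299 0.2465 0.0358] [0.607 0.219 0.033] [0.655 0.277 0.039]
side small_left z 0.0359 tilt [-0.58  1.82] 202 cent [0.6342 0.0026 0.0359] [ 0.606 -0.019  0.033] [0.662 0.027 0.038]
```

View pics/cc_scene.png

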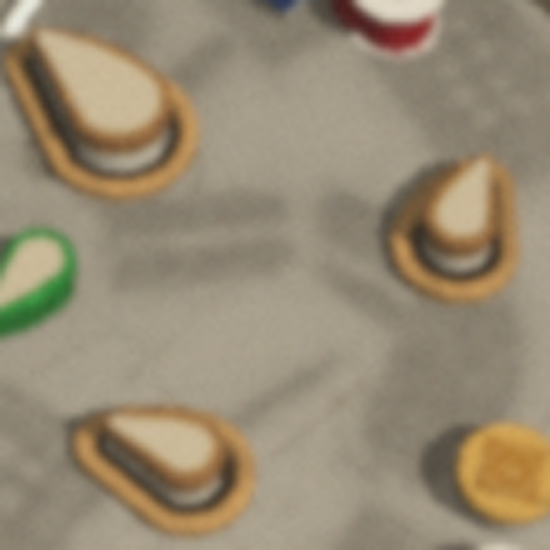

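All four boxes are seated, and the tin and ribbon show at the same pixels as at the start. I'm handing in now.

```bash
python3 -c "
from plant import manip
print(manip.job_done(), manip.state()['time'])"
```

```text
the job is handed in; nothing more can be done
the job is handed in; nothing more can be done
```

I took the stack apart from the top, and each half-heart box now lies lid up in its own tray: small right, small left, large right, then large left. I handed the job in at about 39 s, with the gripper open and clear of everything.

**Seating:** The last depth readings put the lids at about 36 mm (small) and 40 mm (large). Those are the heights for boxes lying on the recess floors. The wrist camera found each box within about 2 mm and 1° of its tray centre.

**Checks that disagreed:**
- **Tilt readings:** The first side- and scene-camera check gave false tilts for the small boxes, and the scene view of large left was also wrong, probably because the arm blocked it. A cleaned-up fit put both small lids at the right height with 2° of tilt or less, and the side view put large left at 40 mm.
- **Small right:** Its wrist-camera outline fit was weak (0.77 overlap), so its position is the least certain. Its height is right, and it looks properly seated in the close-up.
- **Large boxes in the gripper:** While held, their outline fits were about 7° off in turn. After placing, they read within about 1°.

**Bystanders:** The tin and ribbon look unmoved by eye in the side view, at the same pixels as at the start. I did not measure how far, if at all, they shifted. The green look-alike was not touched.

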